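# Feed a brace blank and set it on edge on the soundboard

### The arm

A 7-joint arm with a two-finger parallel gripper is mounted at the origin on the work surface. World frame = base frame: x ahead of the robot, y to its left, z up, the work surface at z = 0. Lengths are in m, angles in rad, forces in N, time in s.
With the tool pointing down it reaches from about 0.425 to 0.925 m from the base axis. Payload 6.8 kg.
Tool frame: the origin (TCP) lies at the centre of the arm's flange, where the gripper is bolted on; the fingertips stand 173 mm ahead of it and the grasp point (between the pads) lies 155 mm ahead of it (r.hold_point_z is the distance from the TCP to the grasp point, in m); z points along the fingers, x is the direction in which the jaws open and shut, and the axes are right-handed (so a half turn about z gives the same grasp; the last joint's range is limited). The gripper opens to 85 mm and grips with 20 to 120 N. Pads are 22 mm wide; open, the fingers measure 114 mm over their backs; the gripper's body (76 mm by 85 mm) begins 54 mm behind the grasp point. The pads swing forward as they close: fully open they stand 13 mm farther back than shut.
Start: joints at [-1.412, 0.477, 0.022, 1.555, -0.011, 1.109, -0.083], TCP at [0.178, 0.651, 0.405] pointing down, gripper open.
Joint ranges: [-2.96, 2.96], [-0.34, 2.1], [-1.41, 1.46], [0.24, 2.44], [-1.37, 4.51], [0.17, 1.92], [-2.96, 2.96]. Speed limits (rad/s): [2.39, 2.39, 3.14, 3.14, 3.14, 3.14, 3.14].

### API

Orientations are given as a rotation vector (axis times angle).
In Python, from bench import r gives the robot as it stands.
- The arm moves only by the tool apply_moves, never from a script. Its arguments are lists of equal length, an entry for each row: "dp": the shift along the tool's x, y, z scaled (see below), a list of three; "twist": the turn, a rotation vector about the tool's x, y, z scaled (see below), a list of three; "jaw": the closure in counts, from 0 (fully open) to 255 (shut). In form: {"dp": [[x, y, z], ...], "twist": [[rx, ry, rz], ...], "jaw": [jaw, ...]}. A call has 1 to 20 rows; each row shifts and turns the pose as measured when the row begins, along the tool's axes as they then stand; what a row does not reach is not made up. The controller multiplies each number of a shift by 12 cm and each number of a turn by 120 degrees. A row lasts 1/10 s, in which the tool goes at most 50 mm and 8.59 degrees, less where a joint would pass 70% of its speed; a pose out of reach is approached as far as the arm can. A call with a number of a shift or a turn outside -1 to 1 is refused whole. A call with a gripper value outside its range is refused whole. The fingers move at their own pace and stop on an object; "grip_force" is the grip in N (left out, the last holds). Time passes only in rows, so rows that do not move let the fingers close. It gives the time, the measured TCP pose, the force and the opening at its end, in the units of the state.
- r.get_obs(): the state, without advancing time (a new reading comes with each control period).
- r.grab_frame(name): name is "scene" or "top"; returns a dict with "color" (384x512x3 uint8, red, green, blue), "z_map" (384x512 float32, m along the optical axis (not along the pixel's ray), 0 where there is no reading), "intrinsics" (3x3 intrinsics, pixels), "R" (3x3) and "t" (3): a world point X has camera coordinates R X + t. Camera axes: x right, y down, z forward; pixel columns grow to the right and rows downward; lengths in m; the calibration is good to about 2 mm. A picture is of the moment at which its call begins.
- r.hand_in(): hands the job in, once; it reports no verdict.
The state is a dict: "clock": time; "joints": joint angles; "qvel": joint speeds; "tau": joint torques, N m; "tcp_pos": TCP position; "orientation": TCP orientation; "contact_force": force on the tool from outside, world axes, zero at the start; "moment": the same for the moment, N m; "grip_width": finger opening in m.
Only numpy, scipy, OpenCV 4.12 (cv2) and the standard library are available. Lean on these libraries where they do the work, as an engineer would, in place of code of your own. Each camera call takes 0.05 s, during which the arm holds its last target.

### The job

Push the slide of the blank feeder all the way in so that it ejects the bottom brace blank, then let go of it at the far end so that the spring snaps it home and the next blank drops down. Stand the ejected blank on its long narrow edge on the soundboard, down between the cheeks of both locating forks and centred on the seam; set it down gently rather than dropping it, let go of it, and leave the other blanks in the feeder and the other things on the bench where they are.

Things in the scene. Friction and masses are not known exactly. Their poses are not given: they have to be found in the camera images.
- feeder: Fixed gravity feeder. Origin on the bench under the centre of its magazine; x = the way the slide is pushed and the blank comes out, z up. Grey base board x -162 to +145 mm, 215 mm along y, its top (the floor the blanks lie on) 18 mm above the bench. Magazine outside 53 x 192 mm, top 65 mm above the bench, open above; three blanks lie flat in it, long side along y.
- outfeed (a point): Point on the feeder's base board (18 mm above the bench, feeder x = +94 mm) over which the pushed-out blank comes to lie, flat, long side along the feeder's y, 50 mm clear of the magazine's front wall, between two side strips 6 mm high at y = -96 and +96 mm. Same axes as the feeder. One blank at a time passes under the front wall (gap 18 mm).
- slide (a joint): The feeder's push slide, m: 0 = home (out), 0.100 = pushed in, along the feeder's +x, to the end stop. A return spring pushes it home with 3.5 N at the start, about 10.5 N at the end, plus 1 to 4 N of friction; let free it flies home in about 0.2 s. The blank is clear of the magazine only near the end; at the stop the resistance rises steeply.
- slide_push (a point): Centre of the outer face of the slide's hand grip, the face to push on, 53 mm above the bench; moves with the slide; axes as the feeder. The grip is a dark wooden block, 20 mm thick along x, 80 mm wide along y, top 70 mm above the bench, on a cross bar equally thick, 216 mm wide, 20 to 44 mm above the bench. Free room behind it (-x).
- brace_1: The blank at the bottom of the magazine, the one to be ejected and set: a plain, rough-planed spruce bar 170 x 34 x 14 mm, 50 to 85 g, origin at its centre, x along its length, y across its 34 mm width, z through its 14 mm thickness.
- brace_2: The blank above it, same size and axes; it must drop to the feeder's floor (its centre 7 mm above that floor) once the slide is home.
- brace_3: The top blank, same size and axes.
- neck_rest: Fixed wooden neck rest: board 130 x 80 x 14 mm with two V-notched uprights 22 mm thick at x = -48 and +48 mm (74 mm free between). Origin on the bench under its centre; x along the V, z up. Handy to change the grip: a blank laid in it lengthwise, flat on one flank, its long edge in the bottom of the V, lies at 45 degrees and can be taken again between the uprights by its 14 mm thickness.
- rest_v (a point): Middle of the bottom line of the neck rest's V, 55 mm above the bench; same axes as the neck rest. The cork-lined flanks rise from it at 45 degrees towards +y and -y, each 32 mm long, their tops 78 mm above the bench. Below, between the uprights, it is free down to the 14 mm board.
- soundboard: Fixed spruce soundboard of a small parlour guitar (450 x 300 x 4 mm, inside face up, with pencilled outline) on a plywood workboard, its upper face 16 mm above the bench. Origin: on the bench, under the seam at the brace line; x along the seam (away from the neck end), y across the board along the brace line, z up.
- brace_seat (a point): On the soundboard's upper face where seam and brace line cross; axes as the soundboard. The set blank's centre belongs 17 mm above it, its length along y. Two wooden locating forks stand at y = -62 and +62 mm, each 26 mm long in y (98 mm free between): cheeks 18 mm apart (x -9 to +9), 20 mm high, the upper half flaring open to about 28 mm.
- glue_bottle: Bystander: plastic glue bottle, 56 mm in diameter, 120 mm high, origin under its centre.
- sanding_block: Bystander: cork-faced wooden sanding block 110 x 60 x 30 mm, origin under its centre.
Mind the look-alikes: they are no part of the job. What is shaped like the brace_3 but pink or yellow is not meant.

How it is judged:
On the way, in this order (a step that is already met when the one before it is completed fails the run):
1. the slide is pushed in to its end stop (value of joint slide above 0.096 m), for 0.05 s.
2. the slide is let go near the end of its stroke and flies home untouched (velocity of joint slide below -0.2 m/s and value of joint slide above 0.03 m and contact force between each of the arm, the fingers and feeder below 0.1 N).
3. the slide is home, the first blank lies outside the magazine and the next one has dropped to the floor of the magazine (value of joint slide below 0.003 m and x of brace_1 in the frame of feeder above 0.05 m and z of brace_2 in the frame of feeder below 0.028 m), for 0.1 s.
At the end, for the whole second after the job is handed in: Ejected blank on edge on the soundboard, in both forks: centre within 5 mm of brace line, 15 mm of seam; on the board within 3 mm; upright within 0.15 rad, along the line within 0.07; released, at rest. Slide home within 3 mm; blank 2 on the magazine floor, blank 3 in the magazine (x of brace_1 in the frame of brace_seat between -0.005 and 0.005 m and y of brace_1 in the frame of brace_seat between -0.015 and 0.015 m and z of brace_1 in the frame of brace_seat between 0.014 and 0.019 m and angle between the y axis of brace_1 and the z axis of brace_seat, either way round below 0.15 rad and angle between the x axis of brace_1 and the y axis of brace_seat, either way round below 0.07 rad and linear speed of brace_1 below 0.02 m/s and value of joint slide below 0.003 m and horizontal distance between each of brace_2, brace_3 and feeder below 0.015 m and z of brace_2 in the frame of feeder below 0.028 m); the robot touches nothing.
It fails at once if a bystander is shifted by more than 30 mm (distance of any of glue_bottle, sanding_block from where it was at the start of the episode above 0.03 m).
It fails at once if another blank leaves the magazine (horizontal distance between any of brace_2, brace_3 and feeder above 0.03 m).
It fails at once if the blank is dropped onto the soundboard (falling free faster than 0.5 m/s, from more than about 13 mm) (horizontal distance between brace_1 and brace_seat below 0.08 m and contact force between the fingers and brace_1 below 0.01 N and linear speed of brace_1 above 0.5 m/s).
It also fails if it takes over 67 s, if anything falls off the work surface, if the arm or the gripper's body presses on something with over 40 N, if the wrist force passes 120 N, or if a joint passes its speed limit or range.

## Working session

There is one attempt and no reset: what is moved stays moved. The work goes in short steps, Python scripts to look and compute and a tool call to move; the robot and the scene stay as the last step left them, time stands still between calls to the robot, and variables do not carry over. Pictures are saved under pics/ and viewed, and the job is handed in when it is done.

Besides the shell and the picture viewer there is one more tool, called in YAML: its name, and indented under it one key for each argument. apply_moves: Moves the arm, as the interface text tells. Shifts and turns lie within -1 to 1; 1 stands for 12 cm of shift or 120 degrees of turn. Its arguments: {"type":"object","properties":{"dp":{"type":"array"},"twist":{"type":"array"},"jaw":{"type":"array"},"grip_force":{"type":"number"}},"required":["dp","twist","jaw"]}

```bash
ls; mkdir -p pics; python3 - <<'E'
from bench import r
import cv2,pickle
print(r.get_obs(), r.hold_point_z)
for n in("scene","top"):
    f=r.grab_frame(n); pickle.dump(f,open(n+'0.pkl','wb')); cv2.imwrite(f'pics/{n}0.png',f['color'][:,:,::-1])
    print(n,f['intrinsics'],f['R'],f['t'])
E
```

```text
pics
{'clock': 0.0, 'joints': array([-1.41208677,  0.4777896 ,  0.02230787,  1.55646517, -0.01148571,
        1.10929888, -0.0831251 ]), 'qvel': array([ 0.00083395, -0.002213  , -0.00109392,  0.00070638,  0.00022643,
        0.00050826, -0.00180252]), 'tau': array([ 2.31746035e-04, -5.96459627e+01,  1.60786137e+00, -2.81205279e+01,
        1.24062863e-02,  9.34906479e-03,  2.99919475e-05]), 'tcp_pos': array([0.17787018, 0.65084971, 0.40372606]), 'orientation': array([ 2.49617923e+00,  1.90553111e+00, -2.15376727e-03]), 'contact_force': array([-0.36638061,  0.04046861, -0.49838111]), 'moment': array([-0.01246066,  0.03147993,  0.01615184]), 'grip_width': 0.08533541378097992} 0.1547
scene [[409.29721672   0.         250.83898713]
 [  0.         409.29721672 183.94332526]
 [  0.           0.           1.        ]] [[ 0.72398687  0.68980932  0.00247382]
 [ 0.49740966 -0.51956306 -0.69472142]
 [-0.47794001  0.50419969 -0.71927465]] [-0.38142315 -0.20955333  1.39136953]
top [[440.91563407   0.         259.67297439]
 [  0.         440.91563407 186.67025933]
 [  0.           0.           1.        ]] [[-0.00392715 -0.99998997 -0.00215159]
 [-0.98583319  0.00423233 -0.16767533]
 [ 0.16768276  0.00146262 -0.98583992]] [0.01588937 0.52473897 1.17232156]
```

View pics/scene0.png

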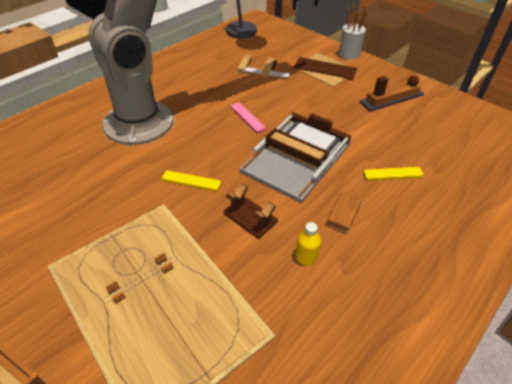

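View pics/top0.png

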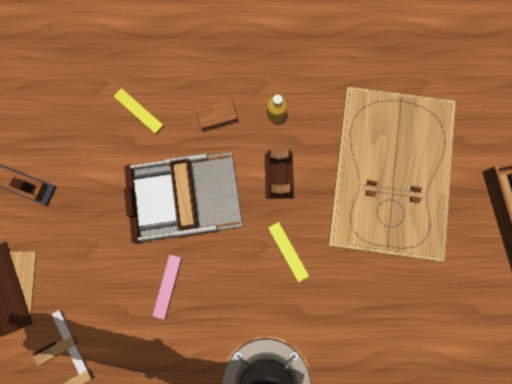

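```bash
cat > h.py <<'E'
import numpy as np,cv2,pickle
def load(n): return pickle.load(open(n,'rb'))
def ray(f,u,v):
    K,R,t=f['intrinsics'],np.array(f['R']),np.array(f['t'])
    d=R.T@np.linalg.inv(K)@np.array([u,v,1.]); return -R.T@t,d
def onz(f,u,v,z):
    c,d=ray(f,u,v); return c+d*(z-c[2])/d[2]
def proj(f,X):
    p=f['R']@np.array(X)+f['t']; p=f['intrinsics']@p; return p[:2]/p[2]
def depthpt(f,u,v):
    c,d=ray(f,u,v); z=f['z_map'][int(round(v)),int(round(u))]; return c+d*z
def crop(f,name,x0,y0,x1,y1,s):
    im=f['color'][y0:y1,x0:x1,::-1]; cv2.imwrite(name,cv2.resize(im,None,fx=s,fy=s,interpolation=cv2.INTER_CUBIC))
E
python3 - <<'E'
from h import *
f=load('top0.pkl'); g=load('scene0.pkl')
crop(f,'pics/t_feeder.png',110,140,250,250,5.5)
crop(f,'pics/t_seat.png',320,80,460,270,3.1)
crop(f,'pics/t_rest.png',250,90,310,210,5)
crop(g,'pics/s_feeder.png',235,105,360,205,6)
for u,v in [(184,195),(215,190),(150,200),(400,150),(279,160),(279,190)]: print(u,v,depthpt(f,u,v))
E
```

```text
184 195 [0.49946265 0.21859185 0.0640157 ]
215 190 [0.52020182 0.13958426 0.01862319]
150 200 [0.49102973 0.31886024 0.02952166]
400 150 [ 0.63408332 -0.38801254  0.01719175]
279 160 [ 0.60078891 -0.04059265  0.04087616]
279 190 [ 0.5128281  -0.03884228  0.05934833]
```

View pics/t_feeder.png

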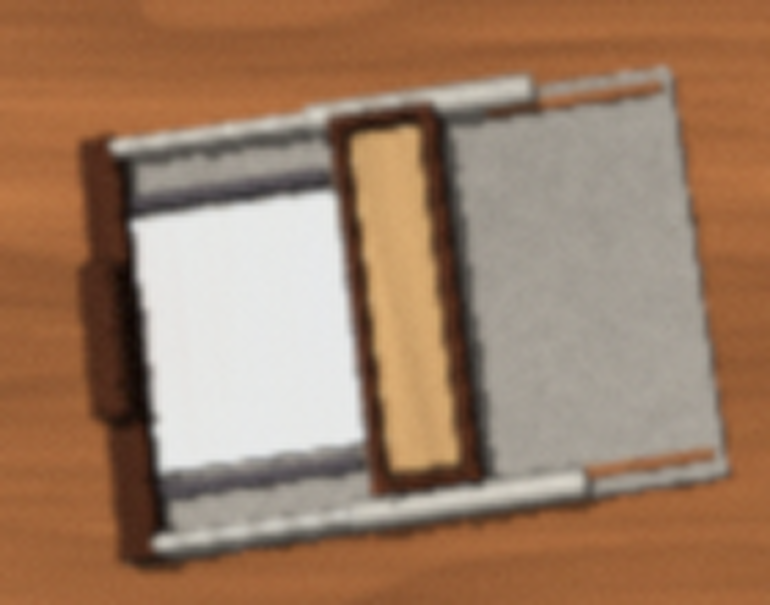

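View pics/t_seat.png

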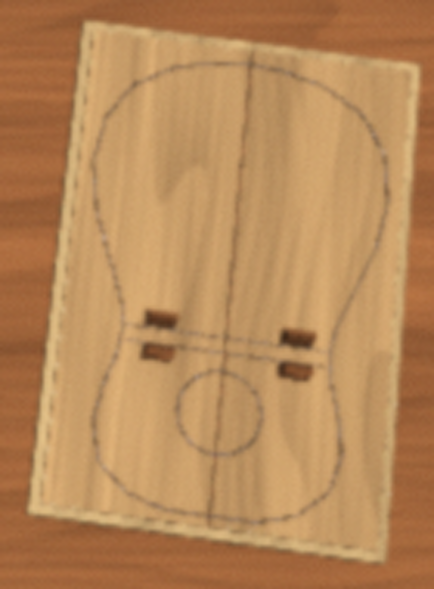

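View pics/t_rest.png

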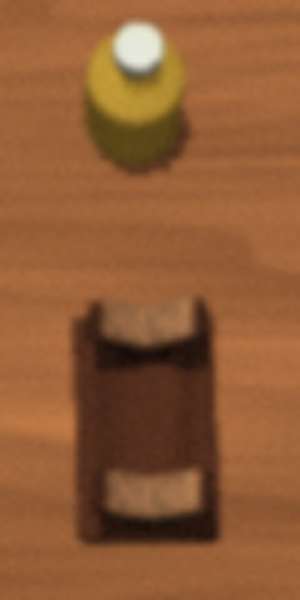

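View pics/s_feeder.png

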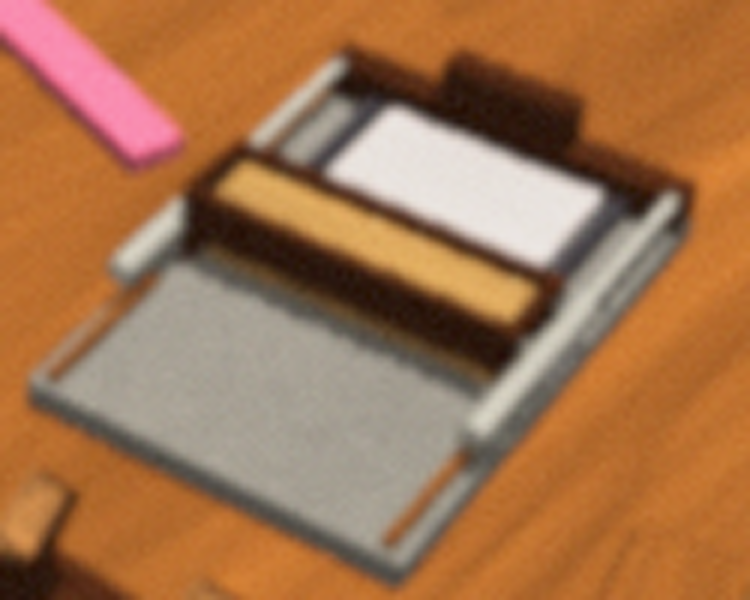

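```bash
cat >> h.py <<'E'
def c2p(x,y,x0,y0,s): return (x+.5)/s-.5+x0,(y+.5)/s-.5+y0
def cloud(f):
    h,w=f['z_map'].shape; v,u=np.mgrid[:h,:w]
    K=f['intrinsics']; z=f['z_map']
    P=np.stack([(u-K[0,2])/K[0,0]*z,(v-K[1,2])/K[1,1]*z,z],-1)
    return (P-f['t'])@f['R']
E
python3 - <<'E'
from h import *
f=load('top0.pkl'); g=load('scene0.pkl')
def C(pts,x0,y0,s,z): return np.array([onz(f,*c2p(x,y,x0,y0,s),z)[:2] for x,y in pts])
print('mag top',C([(332,118),(430,104),(483,478),(375,490)],110,140,5.5,.065), C([(332,118),(430,104),(483,478),(375,490)],110,140,5.5,.065).mean(0))
print('base front',C([(668,70),(725,470)],110,140,5.5,.018))
print('white plate/grip top L', C([(84,263),(125,258),(133,420),(100,425)],110,140,5.5,.07))
for nm,f_ in(('top',f),('scene',g)):
    P=cloud(f_)
    def box(m): 
        p=P[m][:,:2].astype(np.float32); return cv2.minAreaRect(p*1000),len(p)
    near=lambda a,b,c,d:(P[...,0]>a)&(P[...,0]<b)&(P[...,1]>c)&(P[...,1]<d)
    print(nm,'mag',box(near(.35,.65,.14,.28)&(P[...,2]>.058)))
    print(nm,'grip',box(near(.35,.65,.3,.42)&(P[...,2]>.060)))
    print(nm,'base',box(near(.35,.65,.03,.18)&(P[...,2]>.012)))
    print(nm,'rest',box(near(.42,.65,-.1,.0)&(P[...,2]>.008)))
    print(nm,'restup',box(near(.42,.65,-.1,.0)&(P[...,2]>.05)))
    print(nm,'board',box(near(.2,.85,-.6,-.15)&(P[...,2]>.011)))
    for s in (box(near(.46,.6,-.37,-.28)&(P[...,2]>.026)),box(near(.46,.6,-.47,-.39)&(P[...,2]>.026))): print(nm,'fork',s)
E
```

```text
mag top [[0.59356062 0.2592582 ]
 [0.60049744 0.21058502]
 [0.41406187 0.18046756]
 [0.40845729 0.23278966]] [0.5041443  0.22077511]
base front [[0.62922297 0.09520375]
 [0.4213185  0.06495265]]
white plate/grip top L [[0.51997145 0.37786415]
 [0.52237661 0.35782539]
 [0.44251262 0.35038148]
 [0.44014319 0.3663097 ]]
top mag (((503.3980712890625, 222.3226318359375), (194.1837615966797, 53.88053512573242), 8.395295143127441), 1295)
top grip (((483.1220397949219, 367.1824645996094), (79.34585571289062, 21.637418746948242), 8.924015998840332), 237)
top base (((516.8283081054688, 136.50152587890625), (216.68370056152344, 117.06966400146484), 7.820257186889648), 2769)
top rest (((524.0631103515625, -48.87065887451172), (97.93006896972656, 206.9995574951172), 88.9144058227539), 1359)
top restup (((564.43310546875, -40.30690383911133), (118.59520721435547, 65.12965393066406), 1.2593315839767456), 422)
top board (((574.9600830078125, -367.1861572265625), (320.76849365234375, 470.2878723144531), 81.83232879638672), 17807)
top fork (((523.30908203125, -297.2745666503906), (26.949739456176758, 
[... 413 characters left out ...]
58056640625, 134.34866333007812), (217.40731811523438, 116.95641326904297), 7.352358818054199), 1951)
scene rest (((523.3544921875, -41.028099060058594), (206.0382843017578, 82.2807846069336), 1.532469391822815), 1461)
scene restup (((561.1749877929688, -39.19485855102539), (122.24595642089844, 65.00537109375), 2.14632511138916), 426)
scene board (((572.0906372070312, -366.57916259765625), (318.8841552734375, 470.6942138671875), 81.93095397949219), 24074)
scene fork (((521.081787109375, -296.6330871582031), (26.188125610351562, 45.481021881103516), 82.24878692626953), 111)
scene fork (((503.8732604980469, -419.4819641113281), (26.075056076049805, 43.823734283447266), 82.91214752197266), 126)
```

```bash
python3 - <<'E'
from h import *
f=load('top0.pkl'); g=load('scene0.pkl')
for nm,f_ in(('top',f),('scene',g)):
    P=cloud(f_)
    near=lambda a,b,c,d:(P[...,0]>a)&(P[...,0]<b)&(P[...,1]>c)&(P[...,1]<d)
    def box(m): 
        p=P[m][:,:2].astype(np.float32); return cv2.minAreaRect(p*1000),len(p)
    print(nm,'rest',box(near(.42,.622,-.1,.02)&(P[...,2]>.008)))
    print(nm,'restlow',box(near(.42,.622,-.1,.02)&(P[...,2]>.008)&(P[...,2]<.02)))
    for a,b in((.44,.53),(.53,.622)):
        m=near(a,b,-.1,.02)&(P[...,2]>.045); print(nm,'up',box(m),P[m][:,2].max())
        # fit V: z vs y
        p=P[m]
        for y in np.arange(-.085,.01,.006):
            q=p[abs(p[:,1]-y)<.003]
            if len(q): print('  y%.3f z %.4f x %.3f-%.3f'%(y,np.median(q[:,2]),q[:,0].min(),q[:,0].max()))
    m=near(.62,.75,-.1,.03)&(P[...,2]>.03); print('bottle',box(m))
    m=near(.6,.75,.05,.2)&(P[...,2]>.012); print('block',box(m))
E
```

```text
top rest (((521.52490234375, -40.18952941894531), (114.17868041992188, 202.21534729003906), 87.34402465820312), 1339)
top restlow (((521.52490234375, -40.18952941894531), (114.17868041992188, 202.21534729003906), 87.34402465820312), 872)
top up (((516.4940795898438, -41.360748291015625), (22.693965911865234, 65.12965393066406), 1.2593315839767456), 215) 0.08297590392408333
  y-0.073 z 0.0717 x 0.508-0.527
  y-0.067 z 0.0767 x 0.506-0.526
  y-0.061 z 0.0765 x 0.506-0.526
  y-0.055 z 0.0694 x 0.505-0.528
  y-0.049 z 0.0625 x 0.505-0.526
  y-0.043 z 0.0585 x 0.506-0.527
  y-0.037 z 0.0600 x 0.505-0.528
  y-0.031 z 0.0657 x 0.505-0.526
  y-0.025 z 0.0735 x 0.505-0.527
  y-0.019 z 0.0772 x 0.505-0.526
  y-0.013 z 0.0734 x 0.505-0.527
  y-0.007 z 0.0706 x 0.517-0.525
top up (((610.9791870117188, -38.23719024658203), (63.00716781616211, 21.53404998779297), 89.9992446899414), 198) 0.08390264802147933
  y-0.067 z 0.0727 x 0.601-0.621
  y-0.061 z 0.0768 x 0.601-0.621
  y-0.055 z 0.0724 x 0.602-0.621
  y-0.049 z 0.0640 x 0.601-0.621
  y-0.043 z 0.0579 x 0.601-0.621
  y-0.037 z 0.0594 x 0.601-0.
[... 1195 characters left out ...]
.17875289916992), (24.992168426513672, 63.40088653564453), 1.5581766366958618), 231) 0.07907650562651994
  y-0.067 z 0.0696 x 0.597-0.620
  y-0.061 z 0.0734 x 0.597-0.621
  y-0.055 z 0.0704 x 0.599-0.621
  y-0.049 z 0.0594 x 0.599-0.621
  y-0.043 z 0.0571 x 0.598-0.621
  y-0.037 z 0.0561 x 0.598-0.620
  y-0.031 z 0.0607 x 0.597-0.620
  y-0.025 z 0.0664 x 0.596-0.621
  y-0.019 z 0.0722 x 0.598-0.620
  y-0.013 z 0.0727 x 0.599-0.619
  y-0.007 z 0.0688 x 0.598-0.618
bottle (((684.994873046875, -40.74826431274414), (129.9884490966797, 48.878665924072266), 0.011435536667704582), 278)
block (((675.3228149414062, 139.12753295898438), (118.9096450805664, 149.68055725097656), 88.80806732177734), 801)
```

```bash
python3 - <<'E'
from h import *
f=load('top0.pkl'); g=load('scene0.pkl')
for nm,f_ in(('top',f),('scene',g)):
    P=cloud(f_)
    near=lambda a,b,c,d:(P[...,0]>a)&(P[...,0]<b)&(P[...,1]>c)&(P[...,1]<d)
    p=P[near(.63,.8,-.1,.03)&(P[...,2]>.05)]
    print('bottle',np.percentile(p,[2,50,98],axis=0))
    p=P[near(.6,.8,.06,.2)&(P[...,2]>.022)]
    print('block',np.percentile(p,[1,50,99],axis=0))
E
```

```text
bottle [[ 0.72286447 -0.05809374  0.05407863]
 [ 0.7397039  -0.03243545  0.0871324 ]
 [ 0.7655919  -0.00797173  0.12411358]]
block [[0.60374173 0.08365517 0.02223928]
 [0.73264435 0.141257   0.0313206 ]
 [0.77663115 0.19613414 0.05008446]]
bottle [[ 0.72549555 -0.06018035  0.05230784]
 [ 0.75381496 -0.04425942  0.08368647]
 [ 0.77336214 -0.01980767  0.12093454]]
block [[0.604164   0.08148581 0.0226074 ]
 [0.73540331 0.13752765 0.02925481]
 [0.77538381 0.19530786 0.04732733]]
```

apply_moves:
  dp:
    - [0, 0, 0]
    - [0, 0, 0]
    - [0, 0, 0]
    - [0, 0, 0]
    - [0, 0, 0]
    - [0, 0, 0]
    - [0, 0, 0]
    - [0, 0, 0]
  twist:
    - [0, 0, 0.07]
    - [0, 0, 0.07]
    - [0, 0, 0.07]
    - [0, 0, 0.07]
    - [0, 0, 0.07]
    - [0, 0, 0.07]
    - [0, 0, 0.07]
    - [0, 0, 0.07]
  jaw: [255, 255, 255, 255, 255, 255, 255, 255]

```text
clock: 0.9
tcp_pos: [0.1777, 0.6494, 0.3991]
orientation: [3.127, 0.161, -0.005]
contact_force: [0.4, -0.4, 0.3]
grip_width: -0.0
```

```bash
cat >> h.py <<'E'
from scipy.spatial.transform import Rotation as Ro
def zdown(phi_deg):
    p=np.radians(phi_deg); x=np.array([np.cos(p),np.sin(p),0]); z=np.array([0,0,-1.]); return np.stack([x,np.cross(z,x),z],1)
def plan(tp,tR=None):
    from bench import r
    o=r.get_obs(); R=Ro.from_rotvec(o['orientation']).as_matrix(); d=R.T@(np.array(tp)-o['tcp_pos'])
    print('t',round(o['clock'],2),'pos',o['tcp_pos'].round(4),'phi',np.degrees(np.arctan2(R[1,0],R[0,0])).round(2),'z',R[:,2].round(3),'F',o['contact_force'].round(1),'w',round(o['grip_width'],4),'q',o['joints'].round(2))
    print(' shift tool scaled',(d/.12).round(3),'mm',(d*1000).round(1))
    if tR is not None:
        rv=Ro.from_matrix(R.T@tR).as_rotvec(); print(' twist scaled',(rv/np.radians(120)).round(4),'deg',np.degrees(rv).round(2))
E
python3 -c "
from h import *
plan([0.4752,0.411,0.400],zdown(8.1))"
```

```text
t 0.9 pos [0.1777 0.6494 0.3991] phi 5.88 z [-0.003 -0.01  -1.   ] F [ 0.4 -0.4  0.3] w -0.0 q [-1.59  0.49  0.28  1.58 -0.15  1.11 -1.17]
 shift tool scaled [2.263 2.23  0.006] mm [271.5 267.6   0.7]
 twist scaled [ 0.0046  0.0018 -0.0185] deg [ 0.56  0.22 -2.22]
```

apply_moves:
  dp:
    - [0.15, 0.15, 0]
    - [0.28, 0.28, 0]
    - [0.28, 0.28, 0]
    - [0.28, 0.28, 0]
    - [0.28, 0.28, 0]
    - [0.28, 0.28, 0]
    - [0.28, 0.28, 0]
    - [0.28, 0.28, 0]
    - [0.15, 0.15, 0]
    - [0, 0, 0]
  twist:
    - [0.005, 0, -0.018]
    - [0, 0, 0]
    - [0, 0, 0]
    - [0, 0, 0]
    - [0, 0, 0]
    - [0, 0, 0]
    - [0, 0, 0]
    - [0, 0, 0]
    - [0, 0, 0]
    - [0, 0, 0]
  jaw: [255, 255, 255, 255, 255, 255, 255, 255, 255, 255]

```text
clock: 1.9
tcp_pos: [0.4904, 0.4098, 0.392]
orientation: [3.127, 0.225, -0.013]
contact_force: [-0.0, -0.3, -0.4]
grip_width: 0.0004
```

```bash
python3 -c "
from h import *
plan([0.4752,0.411,0.225],zdown(8.1))"
```

```text
t 1.9 pos [0.4904 0.4098 0.392 ] phi 8.24 z [-0.008 -0.007 -1.   ] F [-0.  -0.3 -0.4] w 0.0004 q [-1.06  0.45  0.36  1.68 -0.18  1.06 -0.5 ]
 shift tool scaled [-0.111 -0.035  1.393] mm [-13.4  -4.2 167.1]
 twist scaled [0.0026 0.0042 0.0012] deg [0.31 0.51 0.14]
```

apply_moves:
  dp:
    - [-0.05, -0.02, 0.2]
    - [-0.05, -0.01, 0.3]
    - [0, 0, 0.3]
    - [0, 0, 0.3]
    - [0, 0, 0.15]
    - [0, 0, 0.05]
    - [0, 0, 0]
  twist:
    - [0.003, 0.004, 0]
    - [0, 0, 0]
    - [0, 0, 0]
    - [0, 0, 0]
    - [0, 0, 0]
    - [0, 0, 0]
    - [0, 0, 0]
  jaw: [255, 255, 255, 255, 255, 255, 255]

```text
clock: 2.6
tcp_pos: [0.4733, 0.4159, 0.2303]
orientation: [-3.129, -0.231, 0.005]
contact_force: [0.7, 0.4, 0.9]
grip_width: 0.0002
```

```bash
python3 -c "
from h import *
plan([0.4752,0.411,0.225],zdown(8.1))
from bench import r
for n in('top','scene'):
  f=r.grab_frame(n);pickle.dump(f,open(n+'1.pkl','wb'))
crop(load('top1.pkl'),'pics/t1.png',60,120,260,270,4);crop(load('scene1.pkl'),'pics/s1.png',220,40,380,160,5)
"
```

```text
t 2.6 pos [0.4733 0.4159 0.2303] phi 8.45 z [-0.003  0.004 -1.   ] F [0.7 0.4 0.9] w 0.0002 q [-1.03  0.62  0.29  1.81 -0.26  0.74 -0.45]
 shift tool scaled [0.009 0.043 0.044] mm [1.1 5.1 5.2]
 twist scaled [-0.0021  0.0013  0.0029] deg [-0.25  0.16  0.35]
```

View pics/s1.png

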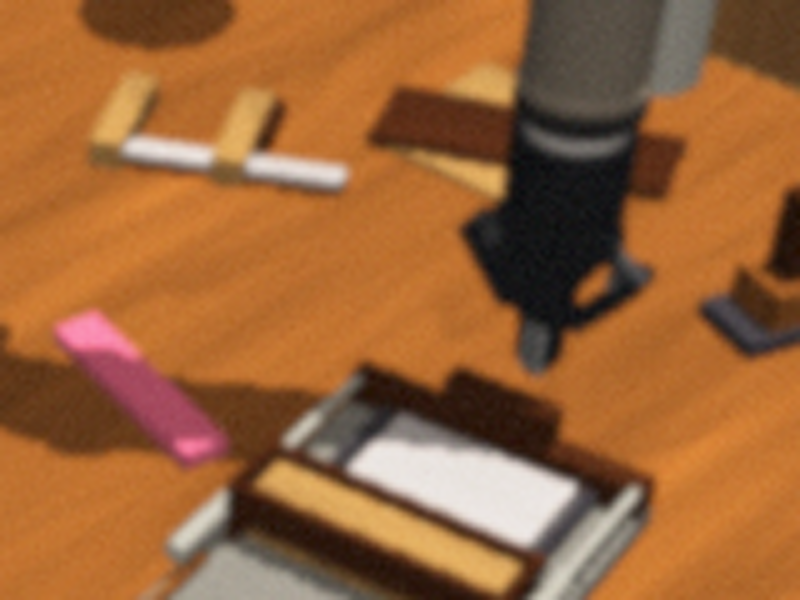

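View pics/t1.png

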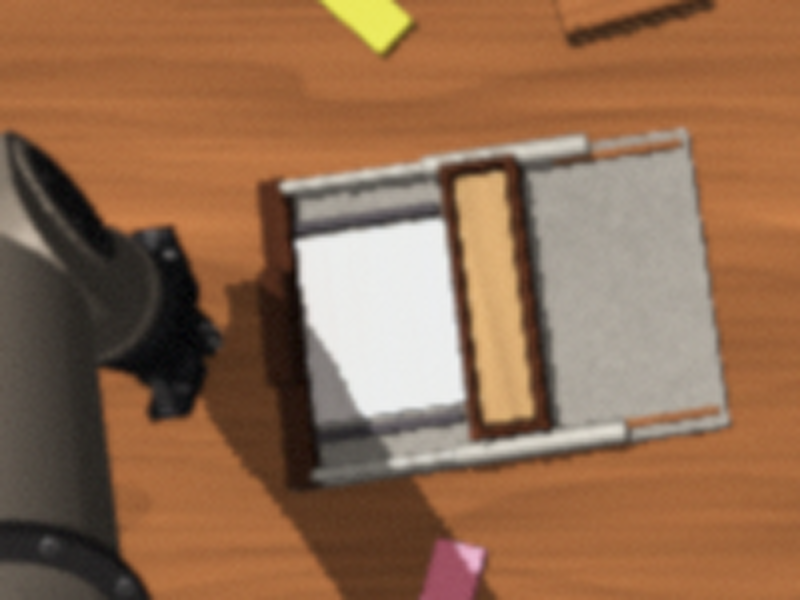

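apply_moves:
  dp:
    - [0.01, 0.08, 0.04]
    - [0, 0.1, 0]
    - [0, 0.1, 0]
    - [0, 0.1, 0]
    - [0, 0.1, 0]
    - [0, 0.1, 0]
    - [0, 0.1, 0]
    - [0, 0.1, 0]
  twist:
    - [0, 0, 0.003]
    - [0, 0, 0]
    - [0, 0, 0]
    - [0, 0, 0]
    - [0, 0, 0]
    - [0, 0, 0]
    - [0, 0, 0]
    - [0, 0, 0]
  jaw: [255, 255, 255, 255, 255, 255, 255, 255]

```text
clock: 3.5
tcp_pos: [0.4876, 0.3287, 0.2306]
orientation: [-3.103, -0.23, -0.013]
contact_force: [-0.2, 10.1, -6.3]
grip_width: 0.0
```

```bash
python3 -c "
from h import *
p=np.array([.502,.2228])+np.array([.141,-.99])*(-.066)
plan([*p,0.225],zdown(8.1))"
```

```text
t 3.5 pos [0.4876 0.3287 0.2306] phi 8.48 z [ 0.006  0.031 -1.   ] F [-0.2 10.1 -6.3] w 0.0 q [-0.9   0.56  0.27  1.92 -0.27  0.67 -0.31]
 shift tool scaled [-0.008  0.342  0.036] mm [-1.  41.   4.4]
 twist scaled [-0.0142 -0.0051  0.0033] deg [-1.71 -0.61  0.39]
```

apply_moves:
  dp:
    - [0, 0.1, 0.01]
    - [0, 0.1, 0.01]
    - [0, 0.1, 0.01]
  twist:
    - [-0.014, -0.005, 0]
    - [0, 0, 0]
    - [0, 0, 0]
  jaw: [255, 255, 255]

```text
clock: 3.8
tcp_pos: [0.4924, 0.2998, 0.2303]
orientation: [-3.115, -0.24, -0.01]
contact_force: [-4.1, 11.4, 6.0]
grip_width: -0.0005
```

```bash
python3 -c "
from h import *
p=np.array([.502,.2228])+np.array([.141,-.99])*(-.066)
plan([*p,0.225],zdown(8.1))"
```

```text
t 3.8 pos [0.4924 0.2998 0.2303] phi 8.81 z [ 0.005  0.018 -1.   ] F [-4.1 11.4  6. ] w -0.0005 q [-0.87  0.55  0.28  1.95 -0.26  0.66 -0.27]
 shift tool scaled [-0.013  0.097  0.043] mm [-1.5 11.6  5.1]
 twist scaled [-0.0083 -0.0036  0.0059] deg [-0.99 -0.43  0.71]
```

apply_moves:
  dp:
    - [0, 0.09, 0]
    - [0, 0.09, 0]
  twist:
    - [-0.008, 0, 0.005]
    - [0, 0, 0]
  jaw: [255, 255]

```text
clock: 4.0
tcp_pos: [0.4934, 0.2869, 0.2313]
orientation: [-3.115, -0.233, -0.017]
contact_force: [-2.8, 36.1, -21.9]
grip_width: 0.0
```

```bash
python3 -c "
from h import *
p=np.array([.502,.2228])+np.array([.141,-.99])*(-.066)
plan([*p,0.225],zdown(8.1))"
```

```text
t 4.0 pos [0.4934 0.2869 0.2313] phi 8.56 z [ 0.009  0.019 -1.   ] F [ -2.8  36.1 -21.9] w 0.0 q [-0.85  0.54  0.28  1.96 -0.26  0.65 -0.26]
 shift tool scaled [-0.005 -0.01   0.053] mm [-0.6 -1.2  6.3]
 twist scaled [-0.0082 -0.0057  0.0039] deg [-0.98 -0.68  0.46]
```

```bash
python3 -c "
from h import *
from bench import r
f=r.grab_frame('top');g=r.grab_frame('scene')
pickle.dump(f,open('top2.pkl','wb'));pickle.dump(g,open('scene2.pkl','wb'))
crop(g,'pics/s2.png',220,70,370,200,5);crop(f,'pics/t2.png',100,130,260,250,5)
P=cloud(f)
m=(P[...,0]>.4)&(P[...,0]<.63)&(P[...,1]>.05)&(P[...,1]<.18)&(P[...,2]>.027)&(P[...,2]<.04)
print(cv2.minAreaRect(P[m][:,:2].astype(np.float32)*1000))
plan([.5,.28,.225])"
```

```text
((511.9654541015625, 137.52426147460938), (205.57577514648438, 100.53189086914062), 8.697233200073242)
t 4.1 pos [0.4933 0.2872 0.2313] phi 8.62 z [ 0.009  0.019 -1.   ] F [ -1.3  22.6 -12.7] w 0.0 q [-0.85  0.54  0.28  1.96 -0.26  0.65 -0.26]
 shift tool scaled [0.046 0.068 0.052] mm [5.5 8.2 6.2]
```

View pics/s2.png

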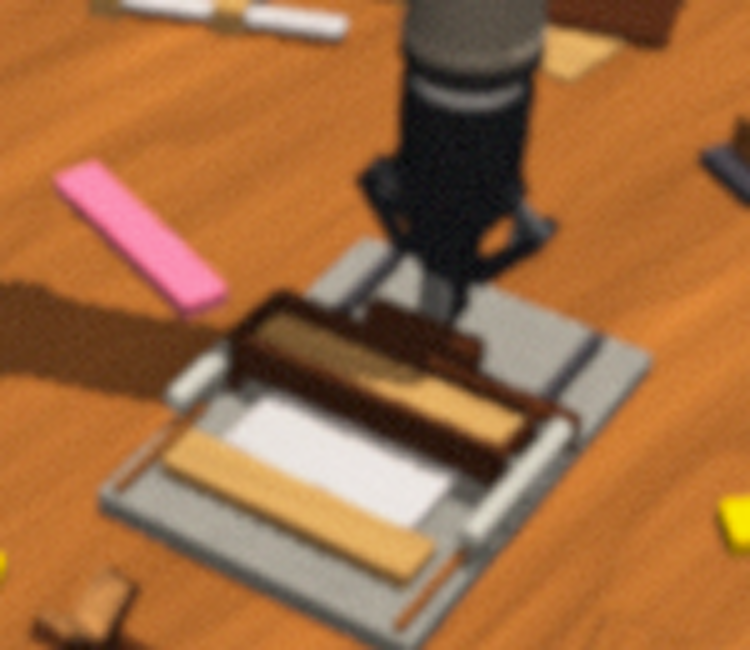

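View pics/t2.png

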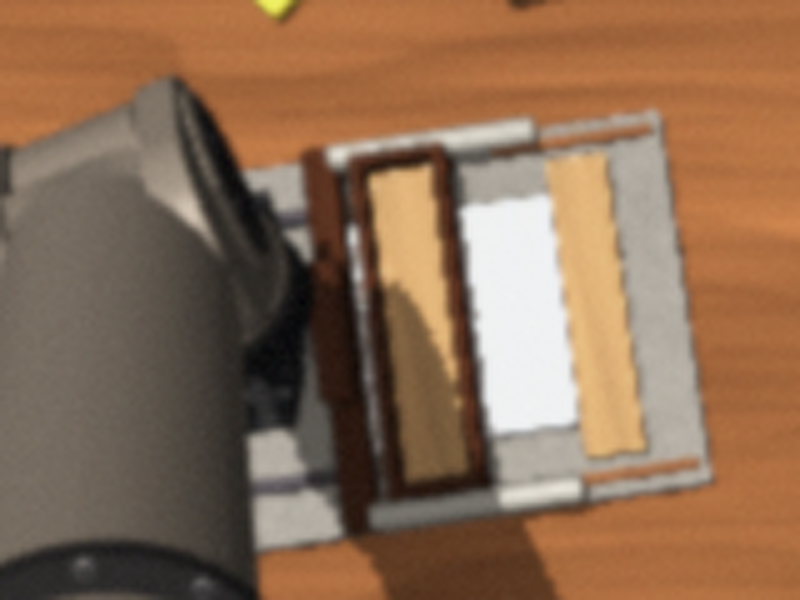

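apply_moves:
  dp:
    - [0, 0.05, 0]
    - [0, 0.02, -0.4]
    - [0, 0, -0.4]
    - [0, 0, -0.3]
    - [0, 0, 0]
    - [0, 0, 0]
  twist:
    - [0, 0, 0]
    - [0, 0, 0]
    - [0, 0, 0]
    - [0, 0, 0]
    - [0, 0, 0]
    - [0, 0, 0]
  jaw: [255, 255, 255, 255, 255, 200]

```text
clock: 4.7
tcp_pos: [0.4915, 0.2772, 0.3684]
orientation: [-3.104, -0.242, -0.018]
contact_force: [-0.2, 0.1, -0.6]
grip_width: 0.0132
```

```bash
python3 -c "
from h import *
from bench import r
f=r.grab_frame('top');g=r.grab_frame('scene')
pickle.dump(f,open('top3.pkl','wb'));pickle.dump(g,open('scene3.pkl','wb'))
crop(g,'pics/s3.png',220,70,370,200,5);crop(f,'pics/t3.png',100,130,260,250,5)
plan([.515,.13,.25],zdown(98.1))"
```

```text
t 4.8 pos [0.4916 0.2773 0.3676] phi 8.9 z [ 0.009  0.028 -1.   ] F [-0.4 -0.2 -0.3] w 0.0181 q [-0.9   0.34  0.35  1.89 -0.17  0.92 -0.31]
 shift tool scaled [-0.01   1.268  0.947] mm [ -1.2 152.2 113.6]
 twist scaled [-0.0051 -0.0147 -0.7432] deg [ -0.61  -1.77 -89.18]
```

View pics/s3.png

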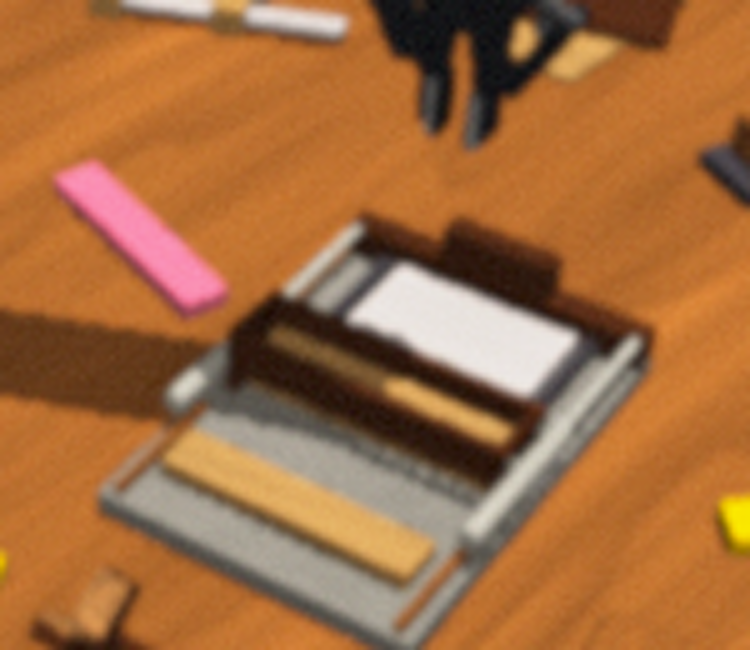

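View pics/t3.png

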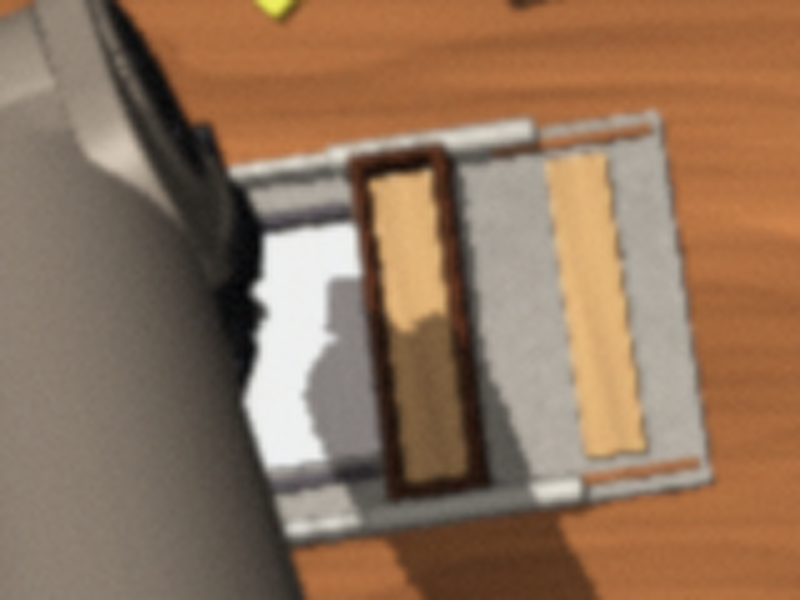

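```bash
python3 - <<'E'
from h import *
for n in('top3.pkl','scene3.pkl'):
    f=load(n); im=f['color'].astype(int); P=cloud(f)
    sat=(im[...,0]-im[...,2])>55
    m=sat&(P[...,1]<.17)&(P[...,1]>.09)&(P[...,2]>.022)&(P[...,2]<.045)&(P[...,0]>.4)&(P[...,0]<.63)
    k,l,st,c=cv2.connectedComponentsWithStats(m.astype(np.uint8)); i=1+np.argmax(st[1:,4]); m=l==i
    v,u=np.nonzero(m); q=np.array([onz(f,a,b,.032)[:2] for a,b in zip(u,v)])
    print(n,m.sum(),cv2.minAreaRect((q*1000).astype(np.float32)),'mean',q.mean(0), 'z',np.median(P[m][:,2]))
E
```

```text
top3.pkl 742 ((517.3501586914062, 128.1717529296875), (170.6669158935547, 34.692665100097656), 8.287270545959473) mean [0.51659192 0.1282465 ] z 0.033596453967414744
scene3.pkl 620 ((512.2108764648438, 124.80412292480469), (182.80093383789062, 64.26068115234375), 5.484593868255615) mean [0.51329811 0.12547424] z 0.03125896352283662
```

apply_moves:
  dp:
    - [0, 0.1, 0]
    - [0, 0.1, 0]
    - [0, 0, 0]
    - [0, 0, 0]
    - [0, 0, 0]
    - [0, 0, 0]
    - [0, 0, 0]
    - [0, 0, 0]
    - [0, 0, 0]
    - [0, 0, 0]
    - [0, 0, 0]
  twist:
    - [-0.005, -0.015, -0.068]
    - [0, 0, -0.068]
    - [0, 0, -0.068]
    - [0, 0, -0.068]
    - [0, 0, -0.068]
    - [0, 0, -0.068]
    - [0, 0, -0.068]
    - [0, 0, -0.068]
    - [0, 0, -0.068]
    - [0, 0, -0.068]
    - [0, 0, -0.05]
  jaw: [90, 90, 90, 90, 90, 90, 90, 90, 90, 90, 90]

```text
clock: 5.9
tcp_pos: [0.4928, 0.2469, 0.3482]
orientation: [-2.001, -2.38, 0.059]
contact_force: [0.5, 0.7, -0.2]
grip_width: 0.0554
```

```bash
python3 -c "
from h import *
plan([.5155,.128,.25],zdown(98.2))"
```

```text
t 5.9 pos [0.4928 0.2469 0.3482] phi 99.89 z [-0.048 -0.009 -0.999] F [ 0.5  0.7 -0.2] w 0.0554 q [-0.6   0.35  0.04  1.9  -0.04  0.94  1.2 ]
 shift tool scaled [-1.008  0.056  0.817] mm [-121.     6.7   98.1]
 twist scaled [-0.0234  0.0006  0.0141] deg [-2.81  0.07  1.69]
```

apply_moves:
  dp:
    - [-0.15, 0, 0]
    - [-0.3, 0.02, 0]
    - [-0.3, 0.03, 0]
    - [-0.2, 0, 0.1]
    - [0, 0, 0.2]
    - [0, 0, 0.2]
    - [0, 0, 0]
  twist:
    - [-0.023, 0, 0.014]
    - [0, 0, 0]
    - [0, 0, 0]
    - [0, 0, 0]
    - [0, 0, 0]
    - [0, 0, 0]
    - [0, 0, 0]
  jaw: [90, 90, 90, 90, 90, 90, 90]

```text
clock: 6.6
tcp_pos: [0.5128, 0.1271, 0.2762]
orientation: [-2.051, -2.371, 0.025]
contact_force: [-1.3, 0.1, 0.5]
grip_width: 0.0554
```

```bash
python3 -c "
from h import *
plan([.5155,.128,.194],zdown(98.2))"
```

```text
t 6.6 pos [0.5128 0.1271 0.2762] phi 98.3 z [-0.016 -0.008 -1.   ] F [-1.3  0.1  0.5] w 0.0554 q [-0.43  0.41  0.09  2.02 -0.05  0.74  1.4 ]
 shift tool scaled [0.008 0.035 0.685] mm [ 1.   4.2 82.1]
 twist scaled [-0.0079  0.0026  0.0008] deg [-0.95  0.31  0.09]
```

apply_moves:
  dp:
    - [0.01, 0.03, 0.2]
    - [0, 0, 0.2]
    - [0, 0, 0.15]
    - [0, 0, 0.07]
    - [0, 0, 0]
  twist:
    - [-0.008, 0.002, 0]
    - [0, 0, 0]
    - [0, 0, 0]
    - [0, 0, 0]
    - [0, 0, 0]
  jaw: [90, 90, 90, 90, 90]

```text
clock: 7.1
tcp_pos: [0.5156, 0.1286, 0.1991]
orientation: [-2.054, -2.376, 0.005]
contact_force: [1.1, -0.4, 0.0]
grip_width: 0.0554
```

```bash
python3 -c "
from h import *
plan([.5155,.128,.194],zdown(98.2))
from bench import r
g=r.grab_frame('scene');pickle.dump(g,open('scene4.pkl','wb'))
crop(g,'pics/s4.png',220,70,370,200,5)"
```

```text
t 7.1 pos [0.5156 0.1286 0.1991] phi 98.32 z [-0.003 -0.002 -1.   ] F [ 1.1 -0.4  0. ] w 0.0554 q [-0.42  0.54  0.07  2.05 -0.06  0.56  1.41]
 shift tool scaled [-0.005 -0.002  0.042] mm [-0.5 -0.2  5.1]
 twist scaled [-0.0015  0.0006  0.001 ] deg [-0.19  0.07  0.12]
```

View pics/s4.png

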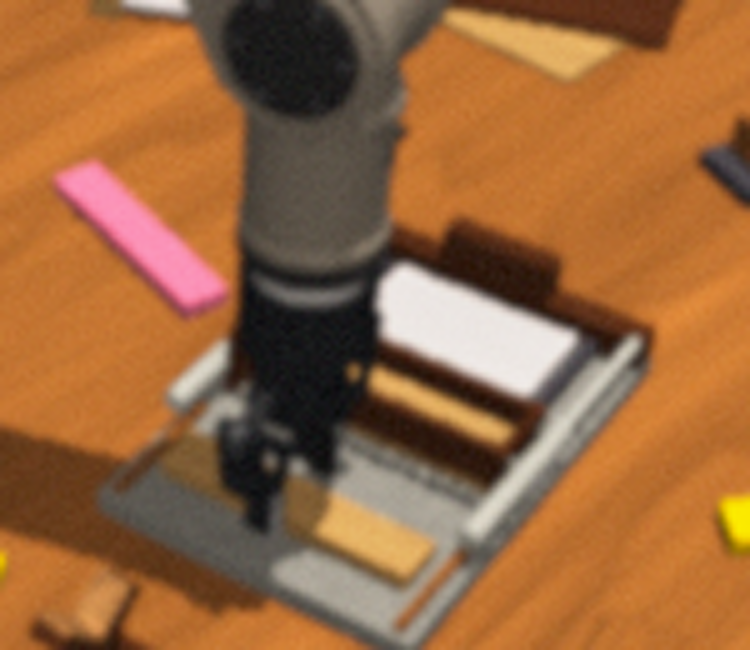

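apply_moves:
  dp:
    - [0, 0, 0.045]
    - [0, 0, 0]
    - [0, 0, 0]
    - [0, 0, 0]
    - [0, 0, 0]
    - [0, 0, 0]
    - [0, 0, 0]
  twist:
    - [0, 0, 0]
    - [0, 0, 0]
    - [0, 0, 0]
    - [0, 0, 0]
    - [0, 0, 0]
    - [0, 0, 0]
    - [0, 0, 0]
  jaw: [90, 90, 255, 255, 255, 255, 255]
  grip_force: 50

```text
clock: 7.85
tcp_pos: [0.5173, 0.1292, 0.1977]
orientation: [2.053, 2.375, 0.005]
contact_force: [0.7, 0.0, -0.5]
grip_width: 0.0323
```

```bash
python3 -c "
from h import *
plan([.5155,.128,.30],zdown(98.2))"
```

```text
t 7.85 pos [0.5173 0.1292 0.1977] phi 98.32 z [ 0.003  0.001 -1.   ] F [ 0.7  0.  -0.5] w 0.0323 q [-0.41  0.54  0.07  2.05 -0.06  0.55  1.41]
 shift tool scaled [-0.007 -0.013 -0.852] mm [  -0.9   -1.6 -102.3]
 twist scaled [ 0.0017 -0.0002  0.001 ] deg [ 0.2  -0.02  0.12]
```

apply_moves:
  dp:
    - [0, 0, 0]
    - [0, 0, 0]
    - [0, 0, 0]
    - [0, 0, 0.04]
    - [0, 0, 0.02]
    - [0, 0, 0]
  twist:
    - [0, 0, 0]
    - [0, 0, 0]
    - [0, 0, 0]
    - [0, 0, 0]
    - [0, 0, 0]
    - [0, 0, 0]
  jaw: [100, 100, 100, 100, 100, 100]

```text
clock: 8.45
tcp_pos: [0.5173, 0.1292, 0.1898]
orientation: [2.053, 2.375, 0.005]
contact_force: [0.2, -0.5, -0.6]
grip_width: 0.052
```

```bash
python3 -c "
from h import *
plan([.5155,.128,.193],zdown(98.2))"
```

```text
t 8.45 pos [0.5173 0.1292 0.1898] phi 98.32 z [ 0.003  0.001 -1.   ] F [ 0.2 -0.5 -0.6] w 0.052 q [-0.41  0.55  0.06  2.05 -0.07  0.54  1.41]
 shift tool scaled [-0.008 -0.016 -0.026] mm [-0.9 -2.  -3.2]
 twist scaled [ 0.0017 -0.0002  0.001 ] deg [ 0.2  -0.02  0.12]
```

apply_moves:
  dp:
    - [0, 0, -0.02]
    - [0, 0, 0]
    - [0, 0, 0]
    - [0, 0, 0]
    - [0, 0, 0]
    - [0, 0, 0]
  twist:
    - [0, 0, 0]
    - [0, 0, 0]
    - [0, 0, 0]
    - [0, 0, 0]
    - [0, 0, 0]
    - [0, 0, 0]
  jaw: [100, 100, 255, 255, 255, 255]

```text
clock: 9.05
tcp_pos: [0.5174, 0.1292, 0.1926]
orientation: [2.053, 2.375, 0.005]
contact_force: [0.8, 0.0, -0.2]
grip_width: 0.0326
```

```bash
python3 -c "
from h import *
plan([.5155,.128,.30],zdown(98.2))"
```

```text
t 9.05 pos [0.5174 0.1292 0.1926] phi 98.33 z [ 0.004  0.001 -1.   ] F [ 0.8  0.  -0.2] w 0.0326 q [-0.41  0.55  0.07  2.05 -0.07  0.54  1.41]
 shift tool scaled [-0.007 -0.014 -0.895] mm [  -0.9   -1.7 -107.4]
 twist scaled [ 0.0018 -0.0002  0.001 ] deg [ 0.22 -0.03  0.13]
```

apply_moves:
  dp:
    - [0, 0, -0.1]
    - [0, 0, -0.25]
    - [0, 0, -0.35]
    - [0, 0, -0.3]
    - [0, 0, -0.2]
    - [0, 0, 0]
  twist:
    - [0, 0, 0]
    - [0, 0, 0]
    - [0, 0, 0]
    - [0, 0, 0]
    - [0, 0, 0]
    - [0, 0, 0]
  jaw: [255, 255, 255, 255, 255, 255]

```text
clock: 9.65
tcp_pos: [0.5163, 0.1286, 0.3447]
orientation: [2.054, 2.375, 0.002]
contact_force: [-0.3, 0.4, -1.0]
grip_width: 0.0327
```

```bash
cat >> h.py <<'E'
yaw=np.radians(1.6); VX=np.array([np.cos(yaw),np.sin(yaw),0]); VY=np.array([-np.sin(yaw),np.cos(yaw),0]); VZ=np.array([0,0,1.])
VB=np.array([.562,-.040,.055])
def grip1(side,off=0.):  # blank on flank rising to side*VY ; tool x ~ +VY-ish
    a=(side*VY+VZ)/2**.5; n=(-side*VY+VZ)/2**.5
    tz=-n; tx=a*side; R=np.stack([tx,np.cross(tz,tx),tz],1)   # tool x has +VY comp
    c=VB+17e-3*a+7e-3*n
    return c-.168*tz, R, n
def grip2(side,h,flip=1):   # hold by thickness; hold point h above lower edge
    a=(side*VY+VZ)/2**.5; n=(-side*VY+VZ)/2**.5
    tz=-a; tx=-side*n*flip; R=np.stack([tx,np.cross(tz,tx),tz],1)
    return VB+7e-3*n+h*a-.1547*tz,R,a
E
python3 -c "
from h import *
for s in(1,-1):
  p,R,n=grip1(s); print(s,p,R.round(2).tolist(),grip2(s,.024)[0]); plan(p+.08*n,R)"
```

```text
1 [ 0.56511949 -0.15167931  0.1907645 ] [[-0.02, 1.0, -0.02], [0.71, 0.03, 0.71], [0.71, 0.0, -0.71]] [0.55861003 0.0813629  0.18630973]
t 9.65 pos [0.5163 0.1286 0.3447] phi 98.3 z [ 0.002  0.    -1.   ] F [-0.3  0.4 -1. ] w 0.0327 q [-0.44  0.31  0.1   1.96 -0.04  0.87  1.39]
 shift tool scaled [-2.839  0.009  0.811] mm [-340.6    1.1   97.4]
 twist scaled [-0.021   0.3744  0.0533] deg [-2.53 44.93  6.39]
-1 [0.55888051 0.07167931 0.1907645 ] [[-0.02, 1.0, 0.02], [0.71, 0.03, -0.71], [-0.71, 0.0, -0.71]] [ 0.56538997 -0.1613629   0.18630973]
t 9.65 pos [0.5163 0.1286 0.3447] phi 98.3 z [ 0.002  0.    -1.   ] F [-0.3  0.4 -1. ] w 0.0327 q [-0.44  0.31  0.1   1.96 -0.04  0.87  1.39]
 shift tool scaled [-0.053  0.336  0.812] mm [-6.3 40.3 97.5]
 twist scaled [ 0.0228 -0.3747  0.0525] deg [  2.73 -44.96   6.31]
```

apply_moves:
  dp:
    - [0, 0, 0]
    - [0, 0, 0]
    - [0, 0, 0]
    - [0, 0, 0]
    - [0, 0, 0]
    - [0, 0, 0]
    - [0, 0, 0]
  twist:
    - [0.004, -0.06, 0.01]
    - [0.004, -0.065, 0.01]
    - [0.004, -0.065, 0.01]
    - [0.004, -0.065, 0.01]
    - [0.004, -0.065, 0.01]
    - [0, -0.05, 0]
    - [0, 0, 0]
  jaw: [255, 255, 255, 255, 255, 255, 255]

```text
clock: 10.35
tcp_pos: [0.5147, 0.1269, 0.3458]
orientation: [1.72, 1.766, -0.73]
contact_force: [0.3, 0.9, -0.3]
grip_width: 0.0324
```

```bash
python3 -c "
from h import *
for s in(-1,):
  p,R,n=grip1(s); plan(p+.08*n,R)"
```

```text
t 10.35 pos [0.5147 0.1269 0.3458] phi 91.42 z [ 0.021 -0.721 -0.693] F [ 0.3  0.9 -0.3] w 0.0324 q [-0.8   0.44  0.32  1.94  0.61  1.25  0.78]
 shift tool scaled [0.593 0.353 0.568] mm [71.2 42.4 68.1]
 twist scaled [ 0.0006  0.0095 -0.001 ] deg [ 0.08  1.15 -0.12]
```

apply_moves:
  dp:
    - [0.15, 0.09, 0.1]
    - [0.2, 0.12, 0.15]
    - [0.15, 0.1, 0.15]
    - [0.05, 0.03, 0.08]
    - [0, 0, 0]
  twist:
    - [0, 0.01, 0]
    - [0, 0, 0]
    - [0, 0, 0]
    - [0, 0, 0]
    - [0, 0, 0]
  jaw: [255, 255, 255, 255, 255]

```text
clock: 10.85
tcp_pos: [0.5562, 0.1338, 0.2554]
orientation: [1.745, 1.79, -0.703]
contact_force: [0.1, -0.5, 0.3]
grip_width: 0.0324
```

```bash
python3 -c "
from h import *
for s in(-1,):
  p,R,n=grip1(s); plan(p+.08*n,R)
from bench import r
f=r.grab_frame('top');g=r.grab_frame('scene')
pickle.dump(f,open('top5.pkl','wb'));pickle.dump(g,open('scene5.pkl','wb'))
crop(g,'pics/s5.png',200,90,350,260,4);crop(f,'pics/t5.png',200,80,330,240,4)
"
```

```text
t 10.85 pos [0.5562 0.1338 0.2554] phi 91.4 z [ 0.02  -0.695 -0.719] F [ 0.1 -0.5  0.3] w 0.0324 q [-0.74  0.62  0.3   1.89  0.58  1.1   0.75]
 shift tool scaled [0.013 0.008 0.081] mm [1.6 0.9 9.7]
 twist scaled [ 0.0001 -0.0081 -0.0012] deg [ 0.01 -0.98 -0.15]
```

View pics/s5.png

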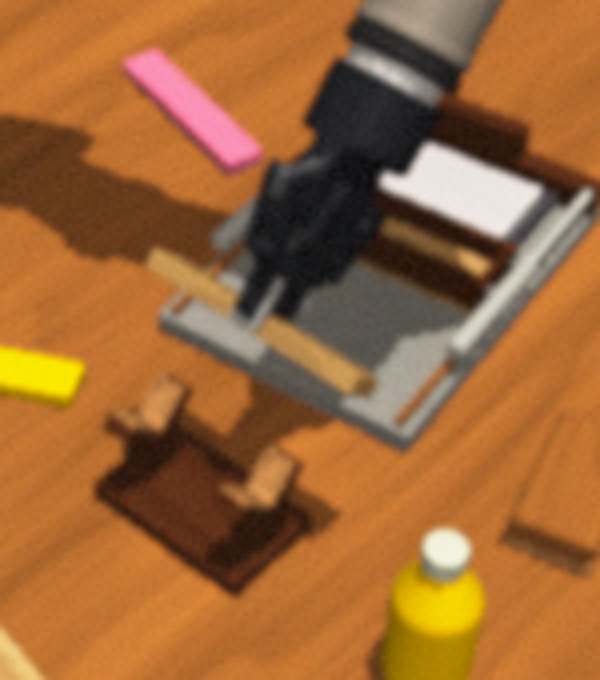

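View pics/t5.png

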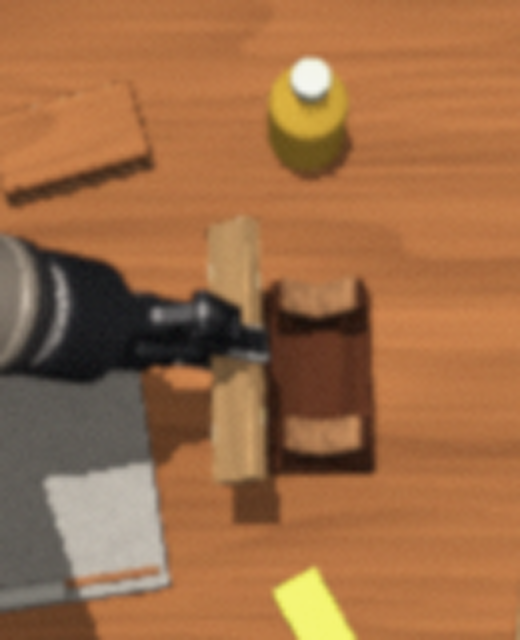

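apply_moves:
  dp:
    - [-0.01, 0, 0.05]
    - [0, 0.01, 0.15]
    - [0, 0, 0.2]
    - [0, 0, 0.1]
    - [0, 0, 0.05]
    - [0, 0, 0]
  twist:
    - [0, -0.008, 0]
    - [0, 0, 0]
    - [0, 0, 0]
    - [0, 0, 0]
    - [0, 0, 0]
    - [0, 0, 0]
  jaw: [255, 255, 255, 255, 255, 255]

```text
clock: 11.55
tcp_pos: [0.5593, 0.0852, 0.2153]
orientation: [1.736, 1.775, -0.704]
contact_force: [-0.6, 0.3, -0.9]
grip_width: 0.0326
```

```bash
python3 -c "
from h import *
for s in(-1,):
  p,R,n=grip1(s); plan(p,R)
"
```

```text
t 11.55 pos [0.5593 0.0852 0.2153] phi 90.89 z [ 0.027 -0.704 -0.71 ] F [-0.6  0.3 -0.9] w 0.0326 q [-0.69  0.67  0.33  1.94  0.64  0.98  0.72]
 shift tool scaled [ 0.064 -0.009  0.224] mm [ 7.7 -1.  26.9]
 twist scaled [ 0.0035 -0.0017 -0.0042] deg [ 0.42 -0.2  -0.51]
```

apply_moves:
  dp:
    - [0.04, 0, 0.06]
    - [0.01, 0, 0.06]
    - [0, 0, 0.05]
    - [0, 0, 0.02]
    - [0, 0, 0]
  twist:
    - [0.003, 0, -0.004]
    - [0, 0, 0]
    - [0, 0, 0]
    - [0, 0, 0]
    - [0, 0, 0]
  jaw: [255, 255, 255, 255, 255]

```text
clock: 12.05
tcp_pos: [0.5605, 0.0743, 0.1945]
orientation: [1.732, 1.785, -0.71]
contact_force: [-0.5, 0.5, 0.2]
grip_width: 0.0328
```

```bash
python3 -c "
from h import *
for s in(-1,):
  p,R,n=grip1(s); plan(p,R)
"
```

```text
t 12.05 pos [0.5605 0.0743 0.1945] phi 91.63 z [ 0.023 -0.703 -0.71 ] F [-0.5  0.5  0.2] w 0.0328 q [-0.67  0.71  0.33  1.94  0.65  0.94  0.71]
 shift tool scaled [ 0.006 -0.014  0.037] mm [ 0.7 -1.7  4.4]
 twist scaled [ 0.0018 -0.0023  0.0002] deg [ 0.22 -0.27  0.02]
```

apply_moves:
  dp:
    - [0, 0, 0.03]
    - [0, 0, 0.02]
  twist:
    - [0, 0, 0]
    - [0, 0, 0]
  jaw: [255, 255]

```text
clock: 12.25
tcp_pos: [0.5608, 0.0711, 0.1911]
orientation: [1.732, 1.784, -0.71]
contact_force: [-9.6, 15.7, 25.2]
grip_width: 0.0325
```

```bash
python3 -c "
from h import *
from bench import r
p,R,n=grip1(-1); plan(p,R)
o=r.get_obs(); print(R.T@o['contact_force'])
f=r.grab_frame('top');g=r.grab_frame('scene')
pickle.dump(f,open('top6.pkl','wb'));pickle.dump(g,open('scene6.pkl','wb'))
crop(g,'pics/s6.png',200,150,310,250,6);crop(f,'pics/t6.png',230,110,330,220,5)
"
```

```text
t 12.25 pos [0.5608 0.0711 0.1911] phi 91.61 z [ 0.024 -0.704 -0.71 ] F [-9.6 15.7 25.2] w 0.0325 q [-0.67  0.72  0.33  1.94  0.66  0.93  0.71]
 shift tool scaled [ 0.006 -0.016 -0.002] mm [ 0.7 -1.9 -0.2]
 twist scaled [ 0.002 -0.002  0.   ] deg [ 0.24 -0.24  0.  ]
[ -6.57811882  -9.16058582 -29.08697571]
```

View pics/s6.png

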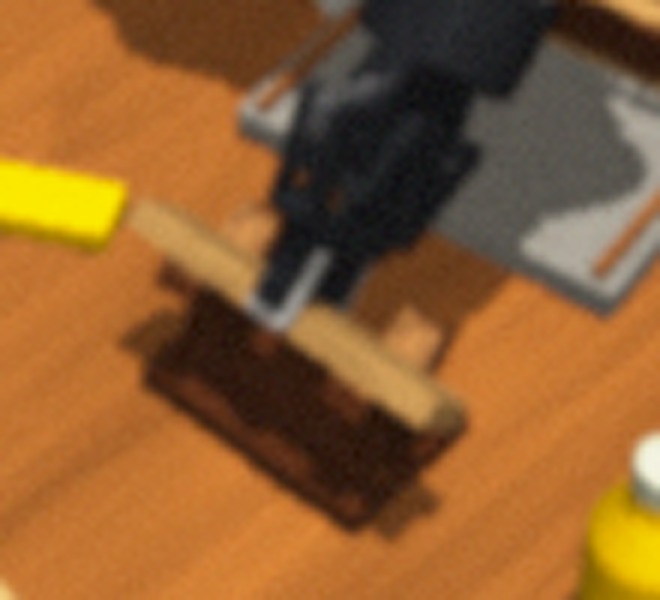

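View pics/t6.png

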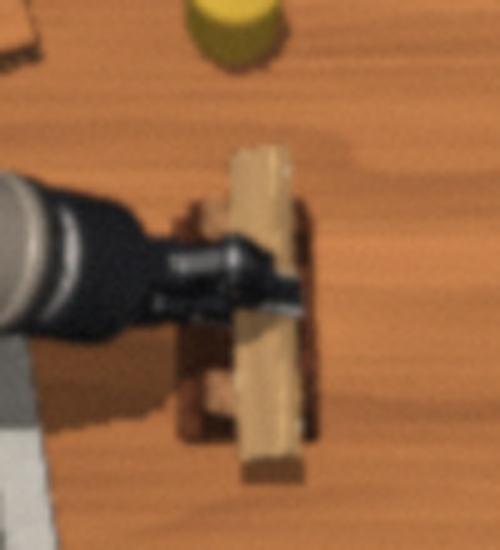

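apply_moves:
  dp:
    - [0, 0, -0.005]
    - [0, 0, 0]
    - [0, 0, 0]
    - [0, 0, 0]
    - [0, 0, 0]
    - [0, 0, -0.1]
    - [0, 0, -0.25]
    - [0, 0, -0.35]
    - [0, 0, -0.3]
    - [0, 0, -0.2]
    - [0, 0, 0]
  twist:
    - [0, 0, 0]
    - [0, 0, 0]
    - [0, 0, 0]
    - [0, 0, 0]
    - [0, 0, 0]
    - [0, 0, 0]
    - [0, 0, 0]
    - [0, 0, 0]
    - [0, 0, 0]
    - [0, 0, 0]
    - [0, 0, 0]
  jaw: [200, 110, 100, 100, 100, 100, 100, 100, 100, 100, 100]

```text
clock: 13.45
tcp_pos: [0.5566, 0.1786, 0.2995]
orientation: [1.733, 1.786, -0.71]
contact_force: [0.6, -0.8, -0.6]
grip_width: 0.0524
```

```bash
python3 - <<'E'
from h import *
from bench import r
for fl in(1,-1):
  p,R,a=grip2(-1,.024,fl); print(p,R.round(2).tolist()); plan(p+.15*a,R)
f=r.grab_frame('top');g=r.grab_frame('scene')
pickle.dump(f,open('top7.pkl','wb'));pickle.dump(g,open('scene7.pkl','wb'))
crop(g,'pics/s7.png',200,150,310,250,6);crop(f,'pics/t7.png',230,110,330,220,5)
# predicted blank corners
a=(-VY+VZ)/2**.5; n=(VY+VZ)/2**.5
for nm,F,x0,y0,s in(('s',g,200,150,6),('t',f,230,110,5)):
    im=cv2.imread(f'pics/{nm}7.png')
    for l in(-.085,.085):
        q=[VB+a*w+n*h+VX*l for w,h in((0,0),(.034,0),(.034,.014),(0,.014))]
        q=np.array([((proj(F,X)-[x0,y0]+.5)*s-.5) for X in q]).astype(int); cv2.polylines(im,[q],True,(255,0,0))
    cv2.imwrite(f'pics/{nm}7p.png',im)
E
```

```text
[ 0.56538997 -0.1613629   0.18630973] [[-0.02, 1.0, -0.02], [0.71, 0.03, 0.71], [0.71, 0.0, -0.71]]
t 13.45 pos [0.5566 0.1786 0.2995] phi 91.71 z [ 0.023 -0.702 -0.711] F [ 0.6 -0.8 -0.6] w 0.0524 q [-0.79  0.58  0.29  1.82  0.55  1.23  0.77]
 shift tool scaled [-2.603 -0.017  2.655] mm [-312.3   -2.1  318.6]
 twist scaled [6.000e-04 7.471e-01 1.600e-03] deg [7.000e-02 8.965e+01 1.900e-01]
[ 0.56538997 -0.1613629   0.18630973] [[0.02, -1.0, -0.02], [-0.71, -0.03, 0.71], [-0.71, 0.0, -0.71]]
t 13.45 pos [0.5566 0.1786 0.2995] phi 91.71 z [ 0.023 -0.702 -0.711] F [ 0.6 -0.8 -0.6] w 0.0524 q [-0.79  0.58  0.29  1.82  0.55  1.23  0.77]
 shift tool scaled [-2.603 -0.017  2.655] mm [-312.3   -2.1  318.6]
 twist scaled [-1.0564e+00  9.0000e-04 -1.0628e+00] deg [-1.2677e+02  1.0000e-01 -1.2754e+02]
```

View pics/s7p.png

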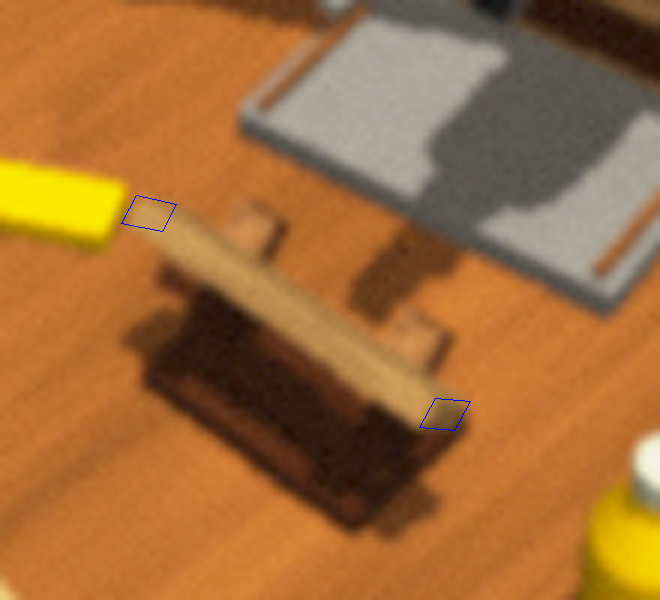

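View pics/t7p.png

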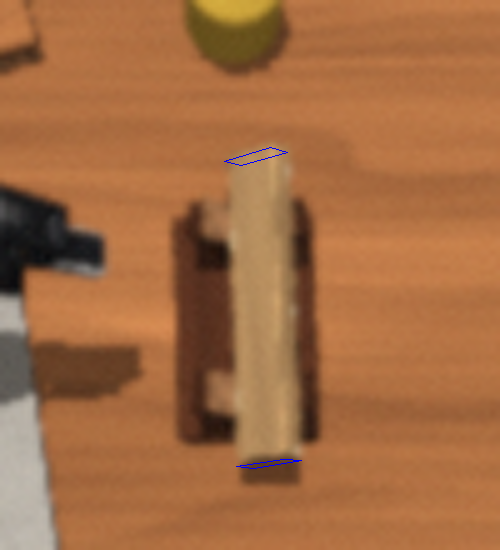

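apply_moves:
  dp:
    - [0, 0, -0.3]
    - [0, 0, -0.2]
    - [0, 0, 0]
    - [0, 0, 0]
    - [0, 0, 0]
    - [0, 0, 0]
    - [0, 0, 0]
    - [0, 0, 0]
  twist:
    - [0, 0, 0]
    - [0, 0.06, 0]
    - [0, 0.068, 0]
    - [0, 0.068, 0]
    - [0, 0.068, 0]
    - [0, 0.06, 0]
    - [0, 0.05, 0]
    - [0, 0, 0]
  jaw: [150, 150, 150, 150, 150, 150, 150, 150]

```text
clock: 14.35
tcp_pos: [0.5528, 0.2067, 0.3301]
orientation: [-2.196, -2.219, 0.005]
contact_force: [1.1, -0.2, -0.6]
grip_width: 0.0353
```

```bash
python3 - <<'E'
from h import *
p,R,a=grip2(-1,.024,1); plan(p+.15*a,R)
E
```

```text
t 14.35 pos [0.5528 0.2067 0.3301] phi 90.59 z [-0.017  0.012 -1.   ] F [ 1.1 -0.2 -0.6] w 0.0353 q [-0.5   0.42  0.05  1.83 -0.05  0.9   1.16]
 shift tool scaled [-3.955  0.093  0.266] mm [-474.6   11.2   31.9]
 twist scaled [-0.0041  0.3693 -0.011 ] deg [-0.49 44.31 -1.32]
```

apply_moves:
  dp:
    - [-0.2, 0, 0]
    - [-0.38, 0.02, 0]
    - [-0.4, 0.02, 0]
    - [-0.4, 0.02, 0]
    - [-0.4, 0.02, 0]
    - [-0.4, 0, 0]
    - [-0.4, 0, 0]
    - [-0.4, 0, 0]
    - [-0.4, 0, 0]
    - [-0.3, 0, 0]
    - [-0.15, 0, 0]
    - [0, 0, 0]
  twist:
    - [-0.004, 0, -0.011]
    - [0, 0, 0]
    - [0, 0, 0]
    - [0, 0, 0]
    - [0, 0, 0]
    - [0, 0, 0]
    - [0, 0, 0]
    - [0, 0, 0]
    - [0, 0, 0]
    - [0, 0, 0]
    - [0, 0, 0]
    - [0, 0, 0]
  jaw: [150, 150, 150, 150, 150, 150, 150, 150, 150, 150, 150, 150]

```text
clock: 15.55
tcp_pos: [0.5701, -0.2738, 0.3166]
orientation: [-2.173, -2.238, 0.079]
contact_force: [-0.6, 1.2, -0.0]
grip_width: 0.0352
```

```bash
python3 - <<'E'
from h import *
p,R,a=grip2(-1,.024,1); plan(p+.15*a,R)
E
```

```text
t 15.55 pos [ 0.5701 -0.2738  0.3166] phi 91.71 z [-0.05  -0.022 -0.999] F [-0.6  1.2 -0. ] w 0.0352 q [ 0.2   0.51  0.19  1.74 -0.06  0.94  2.01]
 shift tool scaled [ 0.058 -0.002  0.201] mm [ 7.  -0.3 24.1]
 twist scaled [-0.0233  0.3846 -0.0089] deg [-2.8  46.15 -1.06]
```

apply_moves:
  dp:
    - [0, 0, 0]
    - [0, 0, 0]
    - [0, 0, 0]
    - [0, 0, 0]
    - [0, 0, 0]
    - [0, 0, 0]
    - [0, 0, 0]
  twist:
    - [-0.012, 0.05, -0.004]
    - [-0.012, 0.065, -0.004]
    - [0, 0.068, 0]
    - [0, 0.068, 0]
    - [0, 0.068, 0]
    - [0, 0.06, 0]
    - [0, 0, 0]
  jaw: [150, 150, 150, 150, 150, 150, 150]

```text
clock: 16.25
tcp_pos: [0.5724, -0.2554, 0.3133]
orientation: [-1.679, -1.781, -0.71]
contact_force: [-0.3, -0.7, -1.0]
grip_width: 0.0355
```

```bash
python3 - <<'E'
from h import *
p,R,a=grip2(-1,.024,1); plan(p+.1*a,R)
E
```

```text
t 16.25 pos [ 0.5724 -0.2554  0.3133] phi 92.93 z [-0.055  0.724 -0.687] F [-0.3 -0.7 -1. ] w 0.0355 q [ 0.54  0.64 -0.1   1.63 -0.63  1.39  2.36]
 shift tool scaled [-0.206 -0.024  0.466] mm [-24.7  -2.9  55.9]
 twist scaled [-0.0164 -0.0131  0.0078] deg [-1.97 -1.57  0.94]
```

apply_moves:
  dp:
    - [-0.05, 0, 0.05]
    - [-0.09, -0.01, 0.15]
    - [-0.05, 0, 0.15]
    - [-0.02, 0, 0.1]
    - [0, 0, 0]
  twist:
    - [-0.016, -0.013, 0.008]
    - [0, 0, 0]
    - [0, 0, 0]
    - [0, 0, 0]
    - [0, 0, 0]
  jaw: [150, 150, 150, 150, 150]

```text
clock: 16.75
tcp_pos: [0.572, -0.2248, 0.2552]
orientation: [-1.728, -1.797, -0.695]
contact_force: [-1.1, 0.1, -0.4]
grip_width: 0.0351
```

```bash
python3 - <<'E'
from h import *
p,R,a=grip2(-1,.024,1); plan(p+.03*a,R); plan(p)
E
```

```text
t 16.75 pos [ 0.572  -0.2248  0.2552] phi 92.03 z [-0.033  0.696 -0.717] F [-1.1  0.1 -0.4] w 0.0351 q [ 0.51  0.68 -0.11  1.7  -0.65  1.23  2.39]
 shift tool scaled [-0.024 -0.033  0.532] mm [-2.8 -4.  63.8]
 twist scaled [-0.0065  0.0068  0.0025] deg [-0.79  0.81  0.3 ]
t 16.75 pos [ 0.572  -0.2248  0.2552] phi 92.03 z [-0.033  0.696 -0.717] F [-1.1  0.1 -0.4] w 0.0351 q [ 0.51  0.68 -0.11  1.7  -0.65  1.23  2.39]
 shift tool scaled [-0.02  -0.03   0.782] mm [-2.4 -3.6 93.8]
```

apply_moves:
  dp:
    - [-0.02, -0.02, 0.05]
    - [0, -0.015, 0.15]
    - [0, 0, 0.18]
    - [0, 0, 0.1]
    - [0, 0, 0]
  twist:
    - [-0.006, 0.006, 0.002]
    - [0, 0, 0]
    - [0, 0, 0]
    - [0, 0, 0]
    - [0, 0, 0]
  jaw: [150, 150, 150, 150, 150]

```text
clock: 17.25
tcp_pos: [0.5675, -0.1842, 0.2137]
orientation: [-1.734, -1.789, -0.717]
contact_force: [-0.1, 0.0, 0.2]
grip_width: 0.0352
```

```bash
python3 - <<'E'
from h import *
from bench import r
p,R,a=grip2(-1,.024,1); plan(p,R)
f=r.grab_frame('top');g=r.grab_frame('scene')
pickle.dump(f,open('top8.pkl','wb'));pickle.dump(g,open('scene8.pkl','wb'))
crop(g,'pics/s8.png',190,150,300,250,6);crop(f,'pics/t8.png',230,110,350,220,5)
E
```

```text
t 17.25 pos [ 0.5675 -0.1842  0.2137] phi 91.92 z [-0.017  0.703 -0.711] F [-0.1  0.   0.2] w 0.0352 q [ 0.48  0.71 -0.14  1.78 -0.7   1.11  2.42]
 shift tool scaled [-0.025 -0.013  0.297] mm [-3.  -1.6 35.6]
 twist scaled [0.0011 0.0028 0.0019] deg [0.13 0.34 0.23]
```

View pics/s8.png

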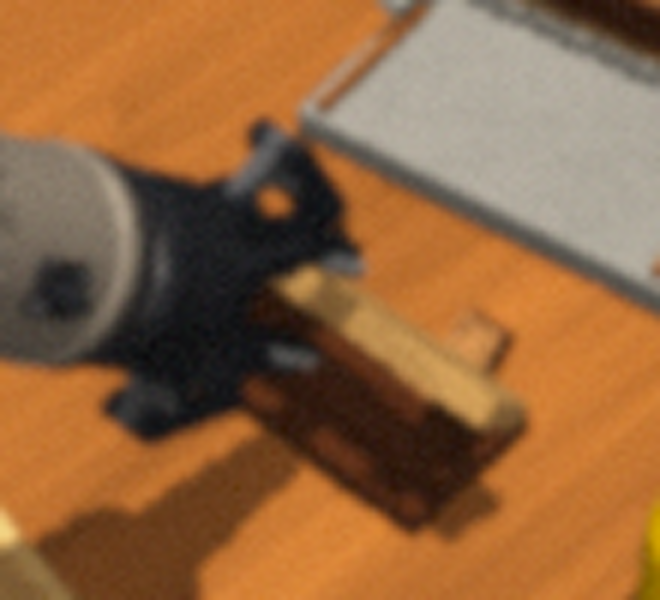

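View pics/t8.png

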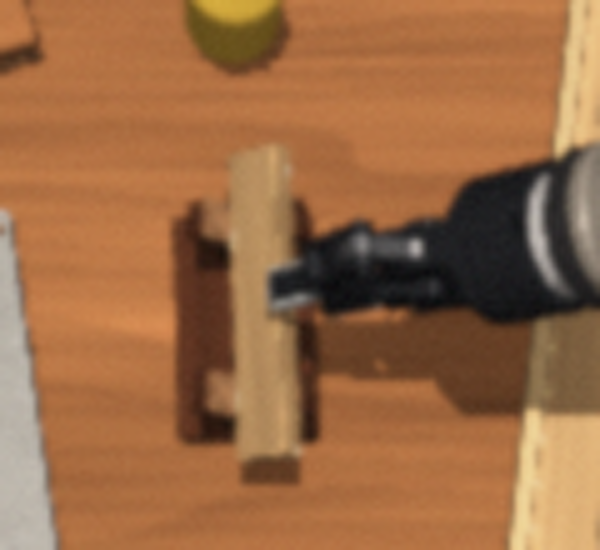

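apply_moves:
  dp:
    - [-0.03, -0.01, 0.04]
    - [-0.005, 0, 0.08]
    - [0, 0, 0.08]
    - [0, 0, 0.05]
    - [0, 0, 0]
  twist:
    - [0, 0.003, 0.002]
    - [0, 0, 0]
    - [0, 0, 0]
    - [0, 0, 0]
    - [0, 0, 0]
  jaw: [150, 150, 150, 150, 150]

```text
clock: 17.85
tcp_pos: [0.5669, -0.1688, 0.1898]
orientation: [-1.741, -1.781, -0.723]
contact_force: [-0.8, -0.3, -1.2]
grip_width: 0.0353
```

```bash
python3 - <<'E'
from h import *
p,R,a=grip2(-1,.024,1); plan(p,R)
E
```

```text
t 17.85 pos [ 0.5669 -0.1688  0.1898] phi 91.5 z [-0.011  0.705 -0.709] F [-0.8 -0.3 -1.2] w 0.0353 q [ 0.47  0.74 -0.16  1.8  -0.73  1.06  2.44]
 shift tool scaled [ 0.024 -0.011  0.065] mm [ 2.8 -1.3  7.7]
 twist scaled [ 0.0041  0.0015 -0.0006] deg [ 0.5   0.18 -0.07]
```

apply_moves:
  dp:
    - [0.024, -0.01, 0.035]
    - [0, 0, 0.025]
    - [0, 0, 0]
  twist:
    - [0.004, 0, 0]
    - [0, 0, 0]
    - [0, 0, 0]
  jaw: [150, 150, 150]

```text
clock: 18.15
tcp_pos: [0.5655, -0.1609, 0.1865]
orientation: [-1.734, -1.782, -0.714]
contact_force: [0.5, -0.4, 0.9]
grip_width: 0.0354
```

```bash
python3 - <<'E'
from h import *
p,R,a=grip2(-1,.024,1); plan(p,R)
E
```

```text
t 18.15 pos [ 0.5655 -0.1609  0.1865] phi 91.52 z [-0.02   0.705 -0.709] F [ 0.5 -0.4  0.9] w 0.0354 q [ 0.46  0.74 -0.16  1.81 -0.73  1.05  2.44]
 shift tool scaled [-0.004 -0.001 -0.002] mm [-0.5 -0.1 -0.2]
 twist scaled [-0.0004  0.0014 -0.0005] deg [-0.04  0.17 -0.06]
```

Well aligned; close with moderate force.

apply_moves:
  dp:
    - [0, 0, 0]
    - [0, 0, 0]
    - [0, 0, 0]
    - [0, 0, 0]
    - [0, 0, 0]
  twist:
    - [0, 0, 0]
    - [0, 0, 0]
    - [0, 0, 0]
    - [0, 0, 0]
    - [0, 0, 0]
  jaw: [200, 255, 255, 255, 255]
  grip_force: 50

```text
clock: 18.65
tcp_pos: [0.5658, -0.1609, 0.1873]
orientation: [-1.734, -1.782, -0.715]
contact_force: [-0.3, 1.5, -0.1]
grip_width: 0.0133
```

```bash
python3 - <<'E'
from h import *
p,R,a=grip2(-1,.024,1); plan(p,R)
E
```

```text
t 18.65 pos [ 0.5658 -0.1609  0.1873] phi 91.56 z [-0.02   0.705 -0.709] F [-0.3  1.5 -0.1] w 0.0133 q [ 0.46  0.74 -0.16  1.81 -0.73  1.05  2.44]
 shift tool scaled [-0.009 -0.003  0.003] mm [-1.  -0.4  0.4]
 twist scaled [-0.      0.0012 -0.0003] deg [-0.    0.14 -0.03]
```

apply_moves:
  dp:
    - [0.05, 0, -0.05]
    - [0.15, 0, -0.15]
    - [0.2, 0, -0.2]
    - [0.2, 0, -0.2]
    - [0.15, 0, -0.15]
    - [0, 0, 0]
  twist:
    - [0, 0, 0]
    - [0, 0, 0]
    - [0, 0, 0]
    - [0, 0, 0]
    - [0, 0, 0]
    - [0, 0, 0]
  jaw: [255, 255, 255, 255, 255, 255]

```text
clock: 19.25
tcp_pos: [0.5654, -0.1615, 0.3206]
orientation: [-1.737, -1.781, -0.713]
contact_force: [0.6, -0.5, -1.2]
grip_width: 0.013
```

```bash
python3 - <<'E'
from h import *
plan([.5136,-.3582,.3],zdown(-8)); plan([.5136,-.3582,.3],zdown(91.6))
E
```

```text
t 19.25 pos [ 0.5654 -0.1615  0.3206] phi 91.39 z [-0.02   0.704 -0.71 ] F [ 0.6 -0.5 -1.2] w 0.013 q [ 0.45  0.55 -0.14  1.77 -0.7   1.24  2.29]
 shift tool scaled [-1.277 -0.474 -1.023] mm [-153.2  -56.9 -122.8]
 twist scaled [-0.3227 -0.2718  0.7816] deg [-38.72 -32.62  93.79]
t 19.25 pos [ 0.5654 -0.1615  0.3206] phi 91.39 z [-0.02   0.704 -0.71 ] F [ 0.6 -0.5 -1.2] w 0.013 q [ 0.45  0.55 -0.14  1.77 -0.7   1.24  2.29]
 shift tool scaled [-1.277 -0.474 -1.023] mm [-153.2  -56.9 -122.8]
 twist scaled [-0.0006 -0.3731 -0.0012] deg [ -0.07 -44.77  -0.14]
```

apply_moves:
  dp:
    - [0, 0, 0]
    - [0, 0, 0]
    - [0, 0, 0]
    - [0, 0, 0]
    - [0, 0, 0]
    - [0, 0, 0]
    - [0, 0, 0]
  twist:
    - [0, -0.055, 0]
    - [0, -0.065, 0]
    - [0, -0.065, 0]
    - [0, -0.065, 0]
    - [0, -0.065, 0]
    - [0, -0.05, 0]
    - [0, 0, 0]
  jaw: [255, 255, 255, 255, 255, 255, 255]

```text
clock: 19.95
tcp_pos: [0.5635, -0.1634, 0.3202]
orientation: [2.188, 2.243, -0.014]
contact_force: [-0.3, -0.2, -1.2]
grip_width: 0.0131
```

apply_moves:
  dp:
    - [0, 0, 0]
    - [0, 0, 0]
    - [0, 0, 0]
    - [0, 0, 0]
    - [0, 0, 0]
    - [0, 0, 0]
    - [0, 0, 0]
    - [0, 0, 0]
    - [0, 0, 0]
    - [0, 0, 0]
    - [0, 0, 0]
    - [0, 0, 0]
    - [0, 0, 0]
  twist:
    - [0, 0, 0.05]
    - [0, 0, 0.07]
    - [0, 0, 0.07]
    - [0, 0, 0.07]
    - [0, 0, 0.07]
    - [0, 0, 0.07]
    - [0, 0, 0.07]
    - [0, 0, 0.07]
    - [0, 0, 0.07]
    - [0, 0, 0.07]
    - [0, 0, 0.07]
    - [0, 0, 0.05]
    - [0, 0, 0]
  jaw: [255, 255, 255, 255, 255, 255, 255, 255, 255, 255, 255, 255, 255]

```text
clock: 21.25
tcp_pos: [0.5599, -0.1667, 0.3145]
orientation: [-3.108, 0.196, 0.02]
contact_force: [-0.5, 0.7, -0.4]
grip_width: 0.0135
```

```bash
python3 - <<'E'
from h import *
plan([.5136,-.3582,.3],zdown(-8))
E
```

```text
t 21.25 pos [ 0.5599 -0.1667  0.3145] phi -7.2 z [-0.011  0.028 -1.   ] F [-0.5  0.7 -0.4] w 0.0135 q [-0.21  0.48  0.53  1.88 -0.34  0.89  0.36]
 shift tool scaled [-0.181  1.635  0.08 ] mm [-21.7 196.2   9.6]
 twist scaled [-0.0126  0.0071  0.0066] deg [-1.51  0.86  0.79]
```

apply_moves:
  dp:
    - [-0.04, 0.15, 0]
    - [-0.05, 0.3, 0]
    - [-0.05, 0.35, 0]
    - [-0.04, 0.35, 0]
    - [0, 0.3, 0]
    - [0, 0.15, 0]
    - [0, 0, 0]
  twist:
    - [-0.012, 0.007, 0.006]
    - [0, 0, 0]
    - [0, 0, 0]
    - [0, 0, 0]
    - [0, 0, 0]
    - [0, 0, 0]
    - [0, 0, 0]
  jaw: [255, 255, 255, 255, 255, 255, 255]

```text
clock: 21.95
tcp_pos: [0.5068, -0.3668, 0.312]
orientation: [-3.134, 0.195, -0.001]
contact_force: [-1.3, 0.4, -0.3]
grip_width: 0.0132
```

```bash
python3 - <<'E'
from h import *
from bench import r
plan([.5136,-.3582,.24],zdown(-8))
f=r.grab_frame('top');g=r.grab_frame('scene')
pickle.dump(f,open('top9.pkl','wb'));pickle.dump(g,open('scene9.pkl','wb'))
crop(g,'pics/s9.png',60,180,220,320,5);crop(f,'pics/t9.png',330,130,470,260,5)
E
```

```text
t 21.95 pos [ 0.5068 -0.3668  0.312 ] phi -7.1 z [ 0.001  0.001 -1.   ] F [-1.3  0.4 -0.3] w 0.0132 q [ 0.13  0.55  0.54  1.79 -0.35  0.9   0.71]
 shift tool scaled [ 0.046 -0.078  0.6  ] mm [ 5.6 -9.3 72. ]
 twist scaled [-0.0006 -0.0004  0.0075] deg [-0.08 -0.05  0.9 ]
```

View pics/s9.png

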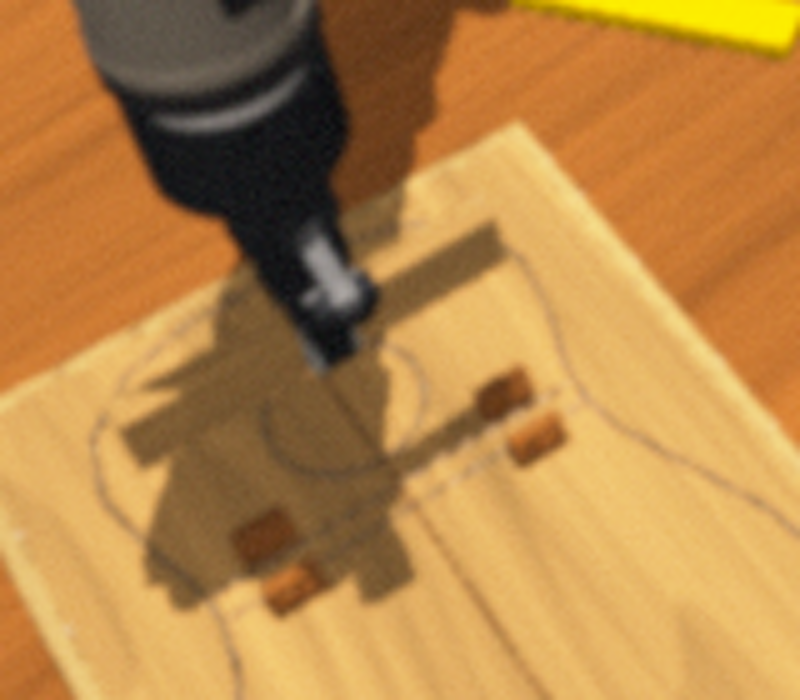

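View pics/t9.png

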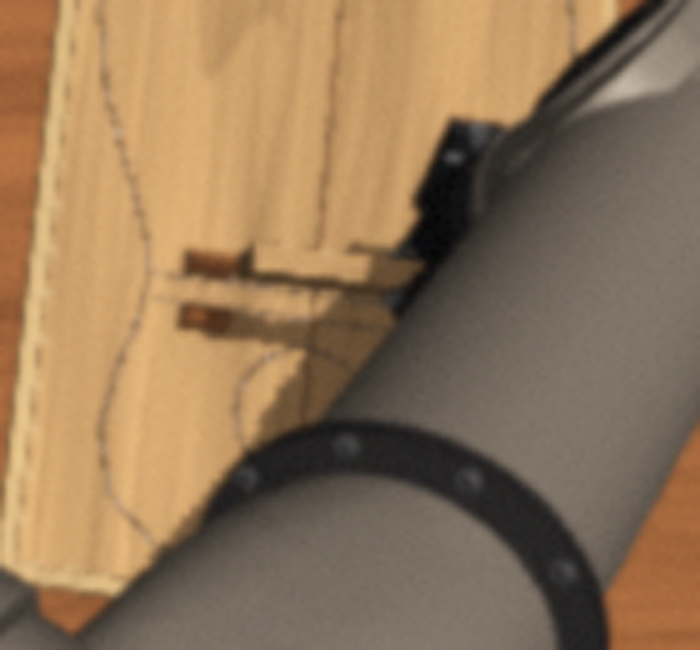

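apply_moves:
  dp:
    - [0.03, -0.05, 0.05]
    - [0.02, -0.03, 0.15]
    - [0, 0, 0.2]
    - [0, 0, 0.12]
    - [0, 0, 0]
  twist:
    - [0, 0, 0.0075]
    - [0, 0, 0]
    - [0, 0, 0]
    - [0, 0, 0]
    - [0, 0, 0]
  jaw: [255, 255, 255, 255, 255]

```text
clock: 22.55
tcp_pos: [0.5198, -0.3455, 0.2459]
orientation: [-3.126, 0.199, -0.004]
contact_force: [-0.2, -0.8, -0.6]
grip_width: 0.0133
```

```bash
python3 - <<'E'
from h import *
from bench import r
plan([.5136,-.3582,.222],zdown(-8))
f=r.grab_frame('top');g=r.grab_frame('scene')
pickle.dump(f,open('top10.pkl','wb'));pickle.dump(g,open('scene10.pkl','wb'))
crop(g,'pics/s10.png',60,200,200,320,5);crop(f,'pics/t10.png',340,150,450,240,6)
for n,F in(('t',f),('s',g)):
    P=cloud(F); m=(P[...,0]>.45)&(P[...,0]<.58)&(P[...,1]>-.47)&(P[...,1]<-.25)&(P[...,2]>.085)&(P[...,2]<.112)
    m&=F['color'][...,0]>120
    if m.sum()>5: print(n,m.sum(),cv2.minAreaRect((P[m][:,:2]*1000).astype(np.float32)),np.median(P[m][:,2]))
E
```

```text
t 22.55 pos [ 0.5198 -0.3455  0.2459] phi -7.27 z [ 0.003  0.009 -1.   ] F [-0.2 -0.8 -0.6] w 0.0133 q [ 0.14  0.63  0.49  1.83 -0.41  0.79  0.72]
 shift tool scaled [-0.038  0.114  0.198] mm [-4.6 13.6 23.7]
 twist scaled [-0.0046 -0.0009  0.0061] deg [-0.55 -0.11  0.73]
t 133 ((527.6450805664062, -292.5191650390625), (62.06007385253906, 14.254796028137207), 82.08466339111328) 0.1020908022503652
s 364 ((518.0452270507812, -345.7344055175781), (170.20034790039062, 16.836227416992188), 82.68753051757812) 0.09988550003361443
```

View pics/s10.png

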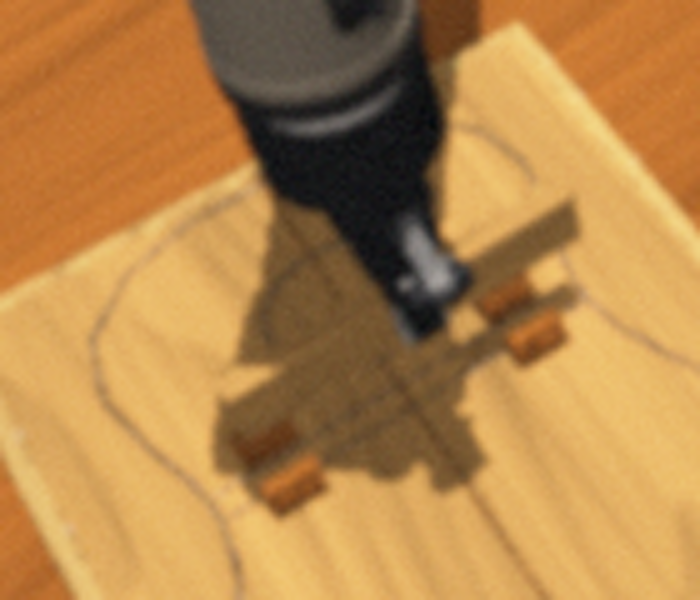

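View pics/t10.png

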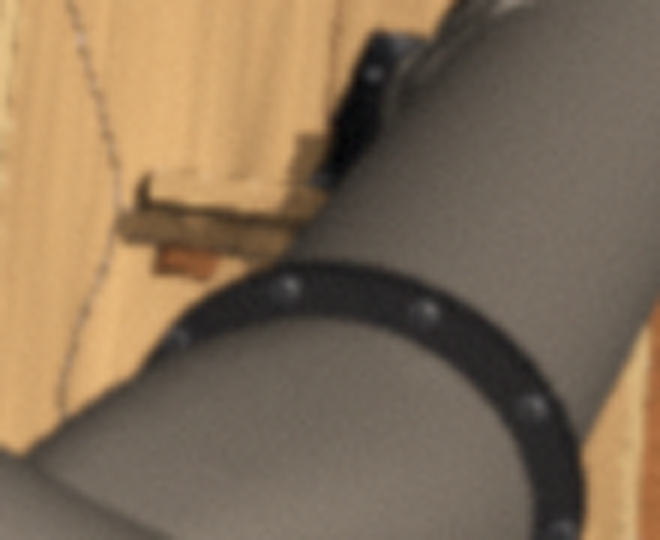

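apply_moves:
  dp:
    - [-0.02, 0.06, 0]
    - [-0.018, 0.05, 0.05]
    - [0, 0, 0.05]
    - [0, 0, 0]
  twist:
    - [-0.0046, 0, 0.006]
    - [0, 0, 0]
    - [0, 0, 0]
    - [0, 0, 0]
  jaw: [255, 255, 255, 255]

```text
clock: 23.05
tcp_pos: [0.514, -0.3614, 0.238]
orientation: [3.128, -0.223, 0.014]
contact_force: [0.4, -0.0, -0.4]
grip_width: 0.0131
```

```bash
python3 - <<'E'
from h import *
plan([.5139,-.3580,.222],zdown(-8))
E
```

```text
t 23.05 pos [ 0.514  -0.3614  0.238 ] phi -8.14 z [ 0.009 -0.006 -1.   ] F [ 0.4 -0.  -0.4] w 0.0131 q [ 0.16  0.64  0.49  1.83 -0.42  0.76  0.73]
 shift tool scaled [-0.006 -0.029  0.133] mm [-0.7 -3.4 15.9]
 twist scaled [ 0.0022 -0.0044 -0.0012] deg [ 0.26 -0.53 -0.14]
```

apply_moves:
  dp:
    - [-0.003, -0.02, 0.06]
    - [0, 0, 0.05]
    - [0, 0, 0.02]
    - [0, 0, 0]
  twist:
    - [0.002, -0.004, -0.001]
    - [0, 0, 0]
    - [0, 0, 0]
    - [0, 0, 0]
  jaw: [255, 255, 255, 255]

```text
clock: 23.45
tcp_pos: [0.5139, -0.3589, 0.2208]
orientation: [-3.133, 0.22, 0.0]
contact_force: [-0.3, -0.7, -0.9]
grip_width: 0.0132
```

```bash
python3 - <<'E'
from h import *
from bench import r
plan([.5139,-.3580,.196],zdown(-8))
f=r.grab_frame('top');g=r.grab_frame('scene')
pickle.dump(f,open('top11.pkl','wb'));pickle.dump(g,open('scene11.pkl','wb'))
crop(g,'pics/s11.png',60,200,200,320,5)
F=g
P=cloud(F); m=(P[...,0]>.45)&(P[...,0]<.58)&(P[...,1]>-.47)&(P[...,1]<-.25)&(P[...,2]>.06)&(P[...,2]<.090)
m&=F['color'][...,0]>120
print(m.sum(),cv2.minAreaRect((P[m][:,:2]*1000).astype(np.float32)),np.median(P[m][:,2]))
E
```

```text
t 23.45 pos [ 0.5139 -0.3589  0.2208] phi -8.03 z [ 0.  0. -1.] F [-0.3 -0.7 -0.9] w 0.0132 q [ 0.17  0.67  0.47  1.83 -0.43  0.75  0.74]
 shift tool scaled [-0.001 -0.007  0.207] mm [-0.2 -0.8 24.8]
 twist scaled [-0.0002  0.     -0.0002] deg [-0.03  0.   -0.03]
355 ((511.7200622558594, -360.7862243652344), (169.1287841796875, 16.266921997070312), 82.01618194580078) 0.07410223520999709
```

View pics/s11.png

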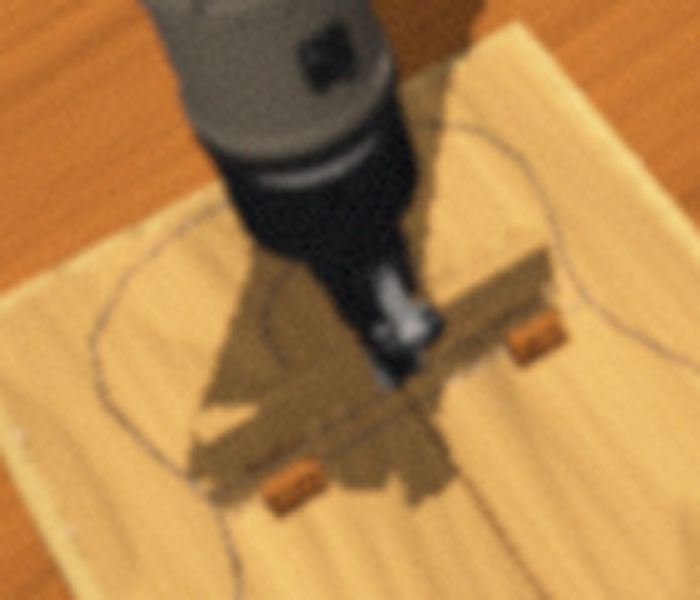

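apply_moves:
  dp:
    - [0, 0, 0.04]
    - [0, 0, 0.05]
    - [0, 0, 0.04]
    - [0, 0, 0.02]
  twist:
    - [0, 0, 0]
    - [0, 0, 0]
    - [0, 0, 0]
    - [0, 0, 0]
  jaw: [255, 255, 255, 255]

```text
clock: 23.95
tcp_pos: [0.5144, -0.3591, 0.2025]
orientation: [3.133, -0.22, 0.003]
contact_force: [0.1, -0.4, -1.0]
grip_width: 0.0135
```

```bash
python3 - <<'E'
from h import *
plan([.5139,-.3580,.195],zdown(-8))
E
```

```text
t 23.95 pos [ 0.5144 -0.3591  0.2025] phi -8.02 z [ 0.002 -0.001 -1.   ] F [ 0.1 -0.4 -1. ] w 0.0135 q [ 0.18  0.69  0.46  1.84 -0.45  0.71  0.75]
 shift tool scaled [-0.006 -0.009  0.063] mm [-0.7 -1.1  7.5]
 twist scaled [ 0.0002 -0.0009 -0.0002] deg [ 0.02 -0.11 -0.02]
```

apply_moves:
  dp:
    - [-0.003, 0, 0.025]
    - [0, 0, 0.025]
    - [0, 0, 0.015]
  twist:
    - [0, 0, 0]
    - [0, 0, 0]
    - [0, 0, 0]
  jaw: [255, 255, 255]

```text
clock: 24.25
tcp_pos: [0.514, -0.3593, 0.1951]
orientation: [-3.133, 0.22, -0.003]
contact_force: [-6.8, 6.2, 30.1]
grip_width: 0.013
```

```bash
python3 - <<'E'
from h import *
plan([.5139,-.3580,.195],zdown(-8))
E
```

```text
t 24.25 pos [ 0.514  -0.3593  0.1951] phi -8.04 z [ 0.002  0.001 -1.   ] F [-6.8  6.2 30.1] w 0.013 q [ 0.19  0.7   0.45  1.84 -0.45  0.7   0.76]
 shift tool scaled [-0.002 -0.011  0.001] mm [-0.3 -1.3  0.1]
 twist scaled [-0.0004 -0.0008 -0.0004] deg [-0.05 -0.1  -0.04]
```

apply_moves:
  dp:
    - [0, 0, 0]
    - [0, 0, 0]
    - [0, 0, 0]
    - [0, 0, 0]
    - [0, 0, 0]
    - [0, 0, 0]
  twist:
    - [0, 0, 0]
    - [0, 0, 0]
    - [0, 0, 0]
    - [0, 0, 0]
    - [0, 0, 0]
    - [0, 0, 0]
  jaw: [255, 255, 200, 160, 150, 150]

```text
clock: 24.85
tcp_pos: [0.5141, -0.3596, 0.1954]
orientation: [-3.133, 0.22, -0.004]
contact_force: [0.4, -0.5, 0.3]
grip_width: 0.0354
```

apply_moves:
  dp:
    - [0, 0, -0.05]
    - [0, 0, -0.15]
    - [0, 0, -0.25]
    - [0, 0, -0.3]
    - [0, 0, -0.3]
    - [0, 0, -0.2]
    - [0, 0, 0]
  twist:
    - [0, 0, 0]
    - [0, 0, 0]
    - [0, 0, 0]
    - [0, 0, 0]
    - [0, 0, 0]
    - [0, 0, 0]
    - [0, 0, 0]
  jaw: [150, 150, 150, 150, 150, 150, 150]

```text
clock: 25.55
tcp_pos: [0.5132, -0.3598, 0.352]
orientation: [-3.133, 0.222, -0.001]
contact_force: [0.7, 0.1, 0.1]
grip_width: 0.0352
```

```bash
python3 - <<'E'
from h import *
from bench import r
plan([.5139,-.3580,.195],zdown(-8))
f=r.grab_frame('top');g=r.grab_frame('scene')
pickle.dump(f,open('top12.pkl','wb'));pickle.dump(g,open('scene12.pkl','wb'))
crop(g,'pics/s12.png',60,200,200,320,5); crop(f,'pics/t12.png',100,120,460,280,2)
F=g
P=cloud(F); m=(P[...,0]>.45)&(P[...,0]<.58)&(P[...,1]>-.47)&(P[...,1]<-.25)&(P[...,2]>.042)&(P[...,2]<.06)
print(m.sum(),cv2.minAreaRect((P[m][:,:2]*1000).astype(np.float32)),np.median(P[m][:,2]))
E
```

```text
t 25.55 pos [ 0.5132 -0.3598  0.352 ] phi -8.11 z [ 0.     0.001 -1.   ] F [0.7 0.1 0.1] w 0.0352 q [ 0.09  0.5   0.58  1.76 -0.32  0.98  0.66]
 shift tool scaled [ 0.003 -0.014  1.309] mm [  0.4  -1.7 157. ]
 twist scaled [-0.0005 -0.0002 -0.0009] deg [-0.06 -0.02 -0.11]
527 ((512.2881469726562, -361.18145751953125), (170.05711364746094, 17.9229793548584), 81.3167953491211) 0.04884403041386112
```

View pics/s12.png

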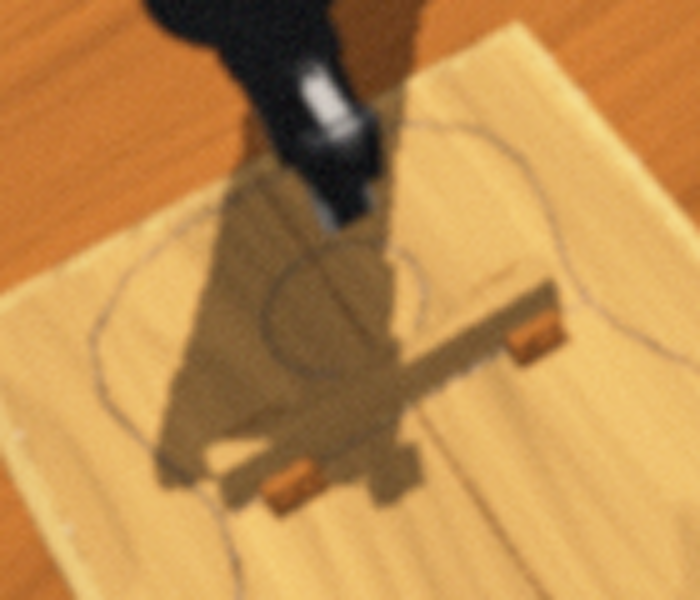

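View pics/t12.png

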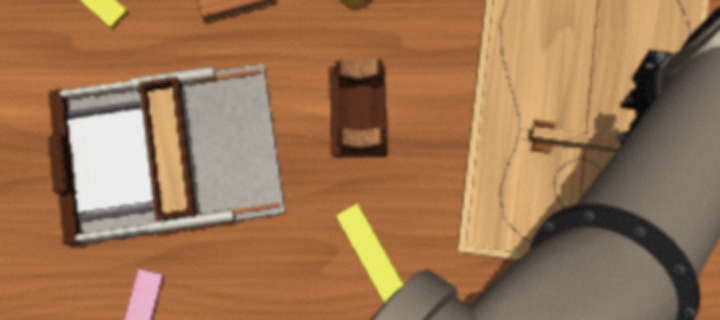

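```bash
python3 - <<'E'
from h import *
from bench import r
for n in('top0','top12','scene0','scene12'):
    f=load(n+'.pkl'); P=cloud(f); m=(P[...,0]>.45)&(P[...,0]<.55)&(P[...,1]>.215)&(P[...,1]<.23)&(P[...,2]>.02)
    g=(P[...,0]>.35)&(P[...,0]<.65)&(P[...,1]>.3)&(P[...,1]<.42)&(P[...,2]>.06)&(P[...,2]<.085)
    print(n,np.median(P[m][:,2]),cv2.minAreaRect((P[g][:,:2]*1000).astype(np.float32)))
r.hand_in()
E
```

```text
top0 0.061634683870485416 ((483.12200927734375, 367.1824645996094), (79.34583282470703, 21.637386322021484), 8.924010276794434)
top12 0.047280885677894936 ((482.90667724609375, 367.1116027832031), (79.55435943603516, 21.23096466064453), 8.22787094116211)
scene0 0.059726792115366925 ((478.7342529296875, 366.119140625), (81.05330657958984, 20.841007232666016), 8.023320198059082)
scene12 0.04603635691508562 ((479.29461669921875, 366.18328857421875), (79.87468719482422, 23.35342788696289), 5.55893611907959)
the job is handed in; nothing more can be done
```

I ejected the bottom blank and set it on edge in both locating forks, then handed the job in at about 25.6 s. The hand-in reports no verdict, so what follows is from my own checks.

**What I did:** I pushed the slide to its stop with closed fingers and lifted off so the spring snapped it home. I then picked up the ejected blank and turned it onto its edge by way of the neck rest. On the soundboard I lowered it until it pressed down with about 30 N, released it and backed off upwards.

**Last checks:**
- **Set blank:** its top is about 49 mm above the bench, where 50 mm is expected. Its centre is within 1 mm of the brace line and about 3 mm from the seam. It lies within about 0.7° of the brace line.
- **Slide:** the grip is within 1 mm of its starting place, so the slide is home.
- **Feeder:** the stack is about 14 mm lower, so the next blank has dropped. The blank visible at the top is still in the magazine.
- **Gripper:** it hangs about 150 mm above the set blank and touches nothing.

**Disagreements:** the two cameras differ by about 2 mm along world x. My first grip on the blank was too shallow, so I opened, lowered and gripped again before lifting. I did not measure the glue bottle or sanding block again at the end, but no move went near them.

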